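Square up a pile of marble blanks and bring the mark under the drill

ROBOT

A 7-joint arm with a two-finger parallel gripper is mounted at the origin on the work surface. World frame = base frame: x ahead of the robot, y to its left, z up, the work surface at z = 0. Lengths are in m, angles in rad, forces in N, time in s.
With the tool pointing down it reaches from about 0.35 to 0.9 m from the base axis. Payload 8.1 kg.
Tool frame: the origin (TCP) lies midway between the tips of the shut fingers; the grasp point (between the pads) lies 19 mm behind it; z points along the fingers, y is the line along which they close (so a half turn about z gives the same grasp; the last joint's range is limited). The gripper opens to 92 mm and grips with 3 to 60 N. Pads are 19 mm wide; open, the fingers measure 130 mm over their backs; the gripper's body (75 mm by 190 mm) begins 47 mm behind the grasp point.
Start: joints at [1.089, 0.434, 0.025, 1.573, -0.012, 1.134, -0.075], TCP at [0.231, -0.581, 0.227] pointing down, gripper open.
Joint ranges: [-2.62, 2.62], [-0.44, 2.09], [-1.27, 1.32], [0.08, 2.57], [-1.32, 4.46], [0.12, 2], [-2.74, 2.74]. Speed limits (rad/s): [2.22, 2.22, 3.01, 3.01, 3.14, 3.14, 3.14].

INTERFACE

Orientations are given as a rotation vector (axis times angle).
In Python, from cell import observe, cams, job gives the robot as it stands. The module is installed in compiled form; this text tells all that it offers.
- The arm moves only by the tool step_arm, never from a script. Its argument "steps" is a list of rows, each a list of 6 numbers: the shift along the world's x, y, z in mm, then the turn, a rotation vector about the world's x, y, z in rad. In form: [[dx, dy, dz, rx, ry, rz], ...]. A call has 1 to 20 rows; each row shifts and turns the commanded pose from where the row before left it; what a row does not reach is not made up. A row lasts 1/12 s, in which the tool goes at most 41.7 mm and 7.16 degrees, less where a joint would pass 70% of its speed; a pose out of reach is approached as far as the arm can. A call with a gripper value outside its range is refused whole. "gripper" is the opening, from 0 (shut) to 1 (fully open), set as the call begins (left out, the last holds). The fingers move at their own pace and stop on an object; "force" is the grip in N (left out, the last holds). Time passes only in rows, so rows that do not move let the fingers close. It gives the time, the measured TCP pose, the force, the opening and the grip force at its end, in the units of the state.
- observe(): the state, without advancing time (a new reading comes with each control period).
- cams.get_image(name): name is "scene" or "top" or "wrist"; returns the picture (384x512x3 uint8, red, green, blue); there is no depth.
- cams.get_calibration(name): a dict with "fov_y" (degrees; the focal length in pixels is half the picture's height over the tangent of half this angle, whatever the lens; pixels are square), "cx", "cy" (the principal point, pixels), "dist_coeffs" ([k1, k2, p1, p2, k3] as OpenCV has them; the pictures are not rectified), "world_to_cam" (4x4, takes a point from world to camera coordinates). Camera axes: x right, y up, looking along -z (the intrinsics and any distortion apply to the point x, -y, -z); pixel columns grow to the right and rows downward; lengths in m; the calibration is good to about 2 mm. A picture is of the moment at which its call begins: read the wrist's pose just before it. get_calibration takes no time and is no camera call; for the wrist camera it gives the pose at the moment of the call.
- job.sign_off(): hands the job in; it is judged then, once.
The state is a dict: "clock": time; "joints": joint angles; "dq": joint speeds; "joint_efforts": joint torques, N m; "position": TCP position; "ee_rot": TCP orientation; "force": force on the tool from outside, world axes, zero at the start; "ft_torque": the same for the moment, N m; "width": opening from 0.0 (shut) to 1.0 (fully open); "gripper_force": force on a finger pad.
Only numpy, scipy, OpenCV 4.12 (cv2) and the standard library are available. Lean on these libraries where they do the work, as an engineer would, in place of code of your own. Each camera call takes 0.05 s, during which the arm holds its last target. There are 200 camera calls.

TASK

Lift the marked marble blank off the sloping easel and set it down, without dropping it, on the pile of three blanks in the drill's sliding tray, mark up and marked end towards the drill. With the tray still drawn back from the drill, tap the edges of the pile until all four blanks are flush with one another and up against the tray's two fences. Then slide the tray until the pencil cross sits right under the tip of the drill bit, without knocking the drill or disturbing the other things on the bench.

Things in the scene. Friction and masses are not known exactly. Their poses are not given: they have to be found in the camera images.
- marked: The marked blank: a marble slab 120 x 64 x 12 mm, about 0.25 kg, with a pencilled cross in a 16 mm circle on its upper face. It lies flat on the easel's board, its length up the slope, lower short edge on the ledge, marked end lowest. Origin: centre of its underside; x along its length, up the slope (the mark is on the -x half), y across its width, z out of the marked face.
- mark (a point): Centre of the pencilled cross on the marked blank's upper face, on the lengthwise middle line, 30 mm from the blank's middle (marked frame: x = -30, y = 0, z = +12 mm).
- easel: Small wooden bench easel, fixed: a plywood board, 200 mm up the slope x 170 mm wide, tilted 35 degrees from level, with a ledge along its low edge 8 mm proud of the board. Origin: on the bench under the board's middle; z up, x horizontal towards the high edge. The middle of the board's upper face is 90 mm above the origin; the marked blank's origin is 10 mm down the slope from there.
- stand: Drill stand, fixed: grey base plate 14 mm thick, x -85..+85, y -385..+175 mm, with slide rods for the tray, a steel column 394 mm high at x = +60, y = -330 mm, and a two-rod ram (heights 230 and 280 mm) from it along +y, over x = +60, to y = -104. Origin: on the bench below the tray's origin with the tray drawn back; z up, y along the slide away from the column, x across, away from the robot.
- tray: Grey tray sliding on the stand's rods along its y only, drag about 12 N: drawn back at the start, it slides up to 170 mm in -y, towards the drill, and stays where left. Floor spans x -72..+44, y -72..+150 mm, 45 mm above the bench. Origin: on the floor, at the middle of a squared pile: a blank tight against both fences has its middle at x = 0, y = 0, its length along y. Axes as the stand's.
- knob (a point): Grip point of the tray's turned wooden knob, on the tray's end away from the drill (tray frame x = 0, y = +130 mm), 32 mm above the tray's floor. The knob is round about the vertical, 26 mm in diameter from 22 to 42 mm above the floor, 48 mm high in all.
- fence_far (a point): Middle of the top of the far fence's inner face: a wooden fence 42 mm high, 12 mm thick along the tray's far (+x) side, inner face at x = +32 mm in the tray's frame, from y = -72 to +78 mm.
- fence_end (a point): Middle of the top of the end fence's inner face: the same kind of fence across the tray's drill-side (-y) end, inner face at y = -60 mm, from x = -72 to +32 mm. The tray's other two sides are open.
- blank_a: Lowest of the three plain marble blanks lying askew in the tray; same size and weight as the marked one (120 x 64 x 12 mm). Origin: centre of its underside; x along its length, z up.
- blank_b: Middle blank of the pile, the same. Its underside is 12 mm above the tray's floor.
- blank_c: Top blank of the pile at the start, the same. Its upper face is 36 mm above the tray's floor.
- bit_tip (a point): Tip of the drill bit, pointing straight down, 108 mm above the bench (15 mm above the top of four piled blanks). It stands in the stand's frame at x = 0, somewhere between y = -155 and y = -195 mm.
- drill: The rotary drill held in its clamp head on the ram, fixed: a black body 48 mm in diameter (collar 64 mm) with a 6 mm bit, about 240 mm tall, slide block at its +x side. Origin: the bit tip; axes as the stand's.
- mallet: Bystander: round wooden carver's mallet standing on its head, 92 mm in diameter, 217 mm high.
- chisel_flat: Bystander: flat steel chisel lying on the bench, 200 mm long.
- chisel_point: Bystander: narrow steel chisel lying on the bench, 200 mm long.
- rasp: Bystander: stone rasp with wooden handle, 250 mm long.
- offcut: Bystander: rough stone offcut, 85 x 60 x 45 mm.
- water_cup: Bystander: white ceramic cup, 72 mm across, 85 mm high.
- dust_brush: Bystander: wooden-handled dust brush, 200 mm long.
Not all that is in view belongs to the job. Leave any black look-alike of the blank_c alone.

How it is judged:
On the way, in this order (a step that is already met when the one before it is completed fails the run):
1. the marked blank lies let go on top of the pile in the drawn-back tray, mark up, marked end towards the drill (z of marked in the frame of tray between 0.033 and 0.04 m and x of marked in the frame of tray between -0.045 and 0.03 m and y of marked in the frame of tray between -0.03 and 0.045 m and y of mark in the frame of tray below -0.01 m and angle between marked's own z axis and vertical below 0.06 rad and contact force between the fingers and marked below 0.1 N and linear speed of marked below 0.02 m/s and y of tray in the frame of stand above -0.06 m), for 0.1 s.
2. with the tray less than 60 mm from where it stood drawn back, all four blanks are flush with one another and against both fences (x of blank_a in the frame of tray between -0.003 and 0.003 m and y of blank_a in the frame of tray between -0.003 and 0.003 m and angle between the x axis of each of blank_a, blank_b, blank_c, marked and the y axis of tray, either way round below 0.035 rad and angle between each of blank_a, blank_b, blank_c, marked's own z axis and vertical below 0.06 rad and x of blank_b in the frame of tray between -0.003 and 0.003 m and y of blank_b in the frame of tray between -0.003 and 0.003 m and x of blank_c in the frame of tray between -0.003 and 0.003 m and y of blank_c in the frame of tray between -0.003 and 0.003 m and x of marked in the frame of tray between -0.003 and 0.003 m and y of marked in the frame of tray between -0.003 and 0.003 m and z of marked in the frame of tray between 0.033 and 0.04 m and y of mark in the frame of tray below -0.01 m and y of tray in the frame of stand above -0.06 m), for 0.2 s.
3. the cross is under the tip of the bit (horizontal distance between mark and bit_tip below 0.004 m), for 0.2 s.
At the end, for the whole second after the job is handed in: Four blanks in one pile on the tray at rest, marked one on top, mark up, marked end to the drill; each blank within 3 mm, both ways, of its place tight against both fences, within 2 degrees of square and lying flat; cross within 4 mm of directly under the bit tip (x of blank_a in the frame of tray between -0.003 and 0.003 m and y of blank_a in the frame of tray between -0.003 and 0.003 m and angle between the x axis of each of blank_a, blank_b, blank_c, marked and the y axis of tray, either way round below 0.035 rad and angle between each of blank_a, blank_b, blank_c, marked's own z axis and vertical below 0.06 rad and x of blank_b in the frame of tray between -0.003 and 0.003 m and y of blank_b in the frame of tray between -0.003 and 0.003 m and x of blank_c in the frame of tray between -0.003 and 0.003 m and y of blank_c in the frame of tray between -0.003 and 0.003 m and x of marked in the frame of tray between -0.003 and 0.003 m and y of marked in the frame of tray between -0.003 and 0.003 m and z of marked in the frame of tray between 0.033 and 0.04 m and y of mark in the frame of tray below -0.01 m and horizontal distance between mark and bit_tip below 0.004 m and linear speed of each of blank_a, blank_b, blank_c, marked, tray below 0.01 m/s); the robot touches nothing.
It fails at once if the marked blank is dropped: it falls faster than 0.5 m/s (about 13 mm of free fall) with no finger on it (linear speed of marked above 0.5 m/s and contact force between the fingers and marked below 0.05 N).
It fails at once if the drill is knocked (more than 10 N on it) (contact force between drill and anything else above 10 N).
It fails at once if a blank of the pile is tipped up more than 20 degrees (angle between any of blank_a, blank_b, blank_c's own z axis and vertical above 0.35 rad).
It fails at once if a bystander is moved more than 30 mm (distance of any of mallet, chisel_flat, chisel_point, rasp, offcut, water_cup, dust_brush from where it was at the start of the episode above 0.03 m).
It also fails if it takes over 72 s, if anything falls off the work surface, if the arm or the gripper's body presses on something with over 40 N, if the wrist force passes 120 N, or if a joint passes its speed limit or range.

## Working session

There is one attempt and no reset: what is moved stays moved. The work goes in short steps, Python scripts to look and compute and a tool call to move; the robot and the scene stay as the last step left them, time stands still between calls to the robot, and variables do not carry over. Pictures are saved under pics/ and viewed, at most 10 in all, crops included, and the job is handed in when it is done.

Besides the shell and the picture viewer there is one more tool, called after "Request:" by a JSON object that holds its "op" and its "data", one argument or row to a line. step_arm: Moves the arm, as the interface text tells. Its arguments: {"type":"object","properties":{"steps":{"type":"array","items":{"type":"array","items":{"type":"number"}}},"gripper":{"type":"number"},"force":{"type":"number"}},"required":["steps"]}

```bash
mkdir -p pics
cat > h.py <<'E'
import numpy as np, cv2
from cell import observe, cams, job
def K(c,shape=(384,512)):
    f=shape[0]/2/np.tan(np.radians(c['fov_y'])/2)
    return np.array([[f,0,c['cx']],[0,f,c['cy']],[0,0,1]]),np.array(c['dist_coeffs'],float)
def ray(c,uv):
    k,d=K(c); p=cv2.undistortPoints(np.array(uv,float).reshape(-1,1,2),k,d).reshape(-1,2)
    dc=np.c_[p[:,0],-p[:,1],-np.ones(len(p))]; M=np.array(c['world_to_cam'])
    return -M[:3,:3].T@M[:3,3], dc@M[:3,:3]
def onz(c,uv,z):
    o,d=ray(c,uv); return o+d*((z-o[2])/d[:,2])[:,None]
def proj(c,P):
    k,d=K(c); M=np.array(c['world_to_cam']); q=np.atleast_2d(P)@M[:3,:3].T+M[:3,3]
    q=q*[1,-1,-1]; return cv2.projectPoints(q,np.zeros(3),np.zeros(3),k,d)[0].reshape(-1,2)
def grab(n,name):
    c=cams.get_calibration(n); im=cams.get_image(n); cv2.imwrite(f'pics/{name}.png',im[:,:,::-1]); return c,im
E
python3 - <<'E'
from h import *
for n in ('scene','top','wrist'):
    c,im=grab(n,n+'0'); print(n,c['fov_y'],c['cx'],c['cy'],c['dist_coeffs'],ray(c,[(256,192)]))
print(observe())
a=cv2.imread('pics/top0.png')
cv2.imwrite('pics/top0b.png',cv2.resize(a,(800,600),interpolation=cv2.INTER_CUBIC))
a=cv2.imread('pics/scene0.png')
cv2.imwrite('pics/scene0b.png',cv2.resize(a,(800,600),interpolation=cv2.INTER_CUBIC))
E
```

```text
scene 49.91267117845964 253.1510030669874 191.74736566748928 [-0.15276871  0.          0.          0.          0.        ] (array([ 0.93835934, -0.36377834,  1.14968135]), array([[-0.37305962,  0.34290241, -0.86214414]]))
top 49.737333133528836 252.46163240703493 190.88416886179115 [0.03972939 0.         0.         0.         0.        ] (array([0.37583273, 0.03447668, 1.16943115]), array([[ 0.07853481, -0.03851147, -0.9962075 ]]))
wrist 59.17124874318431 253.39682749513102 194.03867180098607 [-0.09306899  0.          0.          0.          0.        ] (array([ 0.29550342, -0.55480784,  0.38469265]), array([[-0.23039629, -0.09913174, -0.9680837 ]]))
{'clock': 0.15, 'joints': array([ 1.08941658,  0.43509783,  0.02493443,  1.57389384, -0.01160537,
        1.13401227, -0.07510615]), 'dq': array([-0.00043523, -0.00079763,  0.00035734, -0.0019864 ,  0.00056038,
       -0.00051873,  0.00101886]), 'joint_efforts': array([ 2.68622753e-03, -6.68250990e+01,  9.86051783e-01, -3.14688599e+01,
       -6.06497331e-02,  3.94704030e-02,  1.41830355e-04]), 'position': array([ 0.23094653, -0.58033285,  0.22610089]), 'ee_rot': array([-3.08422998e+00, -5.91141721e-01,  5.18957282e-04]), 'force': array([-0.98553861, -0.85079649, -0.08373616]), 'ft_torque': array([ 0.00627671, -0.00118145,  0.08495868]), 'gripper_force': 0.0, 'width': 0.9999464495331842}
```

View pics/top0b.png

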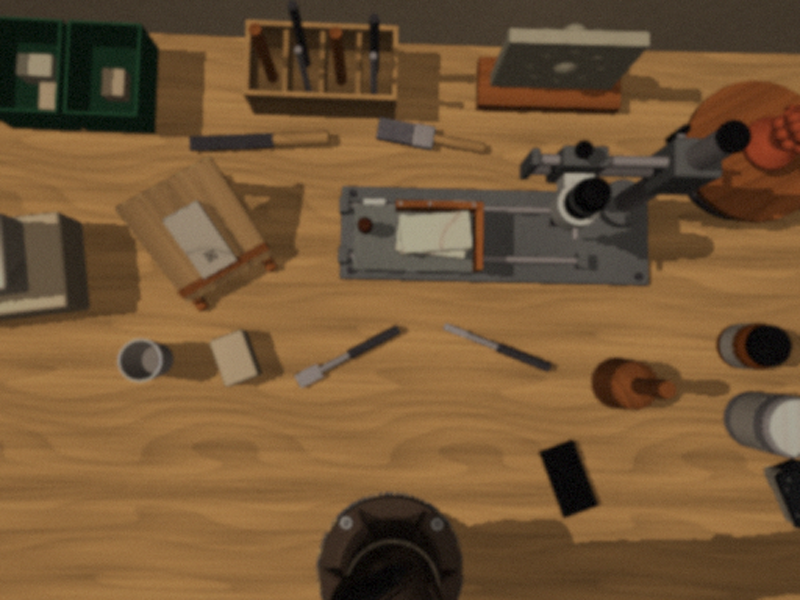

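View pics/scene0b.png

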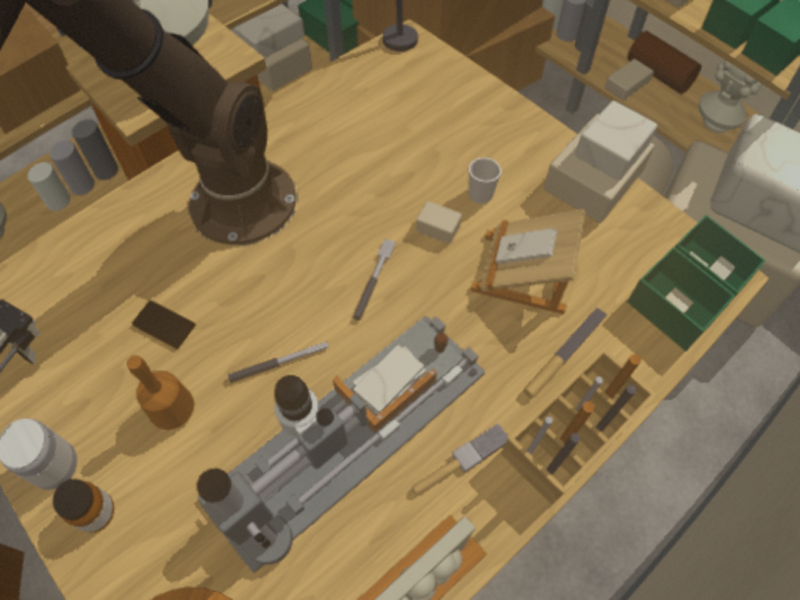

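Top view (800×600): marked blank at about (200,240) on the easel, with its cross at (211,256). The stand plate spans (342,188)-(648,283), the knob is at (366,226), the pile at (435,232) and the drill at (580,200). The black look-alike is at (568,478). The scene view agrees: cross at (512,245), knob at (441,342).

```bash
cat >> h.py <<'E'
def tri(c1,u1,c2,u2):
    o1,d1=ray(c1,[u1]);o2,d2=ray(c2,[u2]);d1,d2=d1[0],d2[0]
    s=np.linalg.lstsq(np.c_[d1,-d2],o2-o1,rcond=None)[0]; a=o1+s[0]*d1;b=o2+s[1]*d2
    return (a+b)/2,np.linalg.norm(a-b)
E
python3 - <<'E'
from h import *
np.set_printoptions(precision=4,suppress=True)
t=cams.get_calibration('top');s=cams.get_calibration('scene')
im=cv2.imread('pics/top0.png')
S=.64
print('base corners',onz(t,np.array([(342,188),(648,192),(649,284),(341,278)])*S,.014))
print('mark',tri(t,(211*S,256*S),s,(512*S,245*S)))
print('knob',tri(t,(366*S,225*S),s,(441*S,336*S)))
print('mallet',onz(t,[(620*S,385*S)],.08),'cup',onz(t,[(142*S,360*S)],.08),'offcut',onz(t,[(235*S,357*S)],.045))
# marked blank mask
h=cv2.cvtColor(im,cv2.COLOR_BGR2HSV); m=((h[:,:,1]<70)&(h[:,:,2]>90)).astype(np.uint8)
for roi,n in(((95,110,170,190),'marked'),((245,120,310,175),'pile')):
    x0,y0,x1,y1=roi; mm=np.zeros_like(m); mm[y0:y1,x0:x1]=m[y0:y1,x0:x1]
    cs=sorted(cv2.findContours(mm,0,1)[0],key=cv2.contourArea)[-1]
    print(n,cv2.contourArea(cs),cv2.boxPoints(cv2.minAreaRect(cs)))
c=im[100:200,60:320]; cv2.imwrite('pics/crop1.png',cv2.resize(c,None,fx=3,fy=3,interpolation=cv2.INTER_CUBIC))
E
```

```text
base corners [[ 0.6675  0.0993  0.014 ]
 [ 0.6762 -0.4588  0.014 ]
 [ 0.5074 -0.4596  0.014 ]
 [ 0.5038  0.0964  0.014 ]]
mark (array([0.5299, 0.3142, 0.0816]), np.float64(0.008019301492469905))
knob (array([0.5876, 0.0562, 0.0966]), np.float64(0.008505182556548498))
mallet [[ 0.3279 -0.3807  0.08  ]] cup [[0.3519 0.4151 0.08  ]] offcut [[0.3594 0.2717 0.045 ]]
marked 944.5 [[104.4615 140.6923]
 [124.5385 127.3077]
 [150.0769 165.6154]
 [130.     179.    ]]
pile 1913.0 [[245. 126.]
 [302. 126.]
 [302. 172.]
 [245. 172.]]
```

Request:
{"op": "step_arm", "data": {
  "steps": [
    [0, 0, 41, 0, 0, 0],
    [0, 0, 41, 0, 0, 0],
    [0, 0, 41, 0, 0, 0],
    [13, 37, 0, 0, 0, 0.07],
    [13, 37, 0, 0, 0, 0.07],
    [13, 37, 0, 0, 0, 0.07],
    [13, 37, 0, 0, 0, 0.07],
    [13, 37, 0, 0, 0, 0.07],
    [13, 37, 0, 0, 0, 0.07],
    [13, 37, 0, 0, 0, 0.07],
    [13, 37, 0, 0, 0, 0.07],
    [13, 37, 0, 0, 0, 0.07],
    [29, 27, 0, 0, 0, 0.07],
    [29, 27, 0, 0, 0, 0.07],
    [29, 27, 0, 0, 0, 0.07],
    [29, 27, 0, 0, 0, 0.07],
    [29, 27, 0, 0, 0, 0.07],
    [29, 27, 0, 0, 0, 0.07],
    [29, 27, 0, 0, 0, 0.07],
    [29, 27, 0, 0, 0, 0.07]
  ]
}}

```text
clock: 1.82
position: [0.5811, -0.0304, 0.3495]
ee_rot: [-2.221, -2.222, 0.0]
force: [1.0, -0.1, 0.7]
width: 1.004
gripper_force: 0.0
```

Run:
```python
from h import *
np.set_printoptions(precision=4,suppress=True)
c,im=grab('wrist','w1'); s=observe(); print(s['clock'],s['position'],s['ee_rot'],s['joints'],s['force'])
np.save('c1.npy',c,allow_pickle=True)
cv2.imwrite('pics/w1b.png',cv2.resize(im[:,:,::-1],(800,600),interpolation=cv2.INTER_CUBIC))
print(proj(c,[[.585,-.077,.045],[.585,.053,.077],[.585,-.252,.108]]))
```

```text
1.8667 [ 0.5848 -0.0233  0.3484] [-2.205  -2.2336 -0.0065] [ 0.3286  0.3506 -0.5336  1.4425  0.1734  1.395  -0.1954] [1.0357 3.1676 0.1627]
[[255.5971 188.905 ]
 [256.0649  92.8389]
 [255.477  322.7253]]
```

View pics/w1b.png

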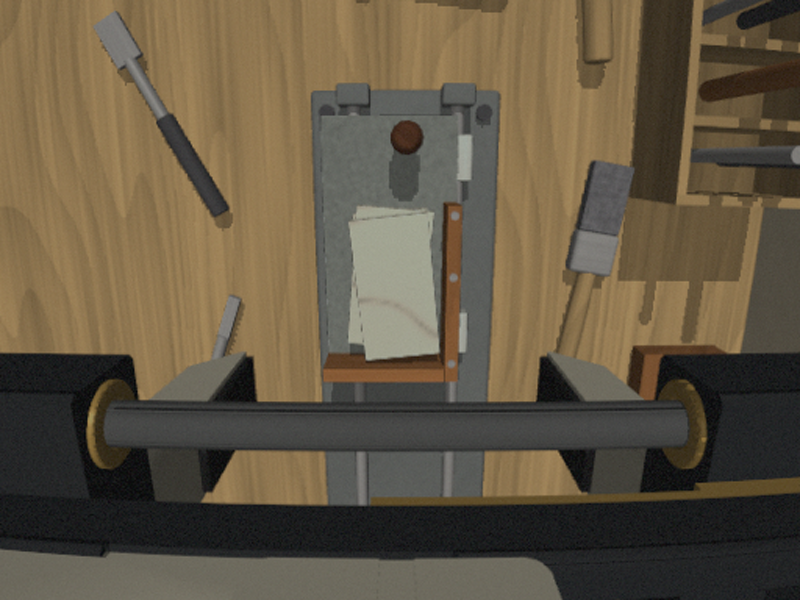

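The wrist view (800×600) shows the knob at (407,137), the far fence's inner edge at column ~444 (rows 205-380), and the end fence's inner edge at row ~355. The top blank spans roughly (350,222)-(433,212)-(438,353)-(366,360).

Run:
```python
from h import *
np.set_printoptions(precision=4,suppress=True)
c=np.load('c1.npy',allow_pickle=True).item(); im=cv2.imread('pics/w1.png'); h=cv2.cvtColor(im,cv2.COLOR_BGR2HSV)
S=.64
print('knob top',onz(c,[(407*S,137*S)],.093))
print('far fence inner top',onz(c,np.array([(444,204),(445,353)])*S,.087))
print('end fence inner top',onz(c,np.array([(328,356),(443,354)])*S,.087))
print('plate edges',onz(c,np.array([(312,93),(498,95),(327,500),(484,500)])*S,.014))
print('top blank',onz(c,np.array([(350,222),(433,212),(438,353),(366,360)])*S,.081))
# subpixel edges: print intensity profiles across fences
H=h[:,:,0].astype(int);Sat=h[:,:,1].astype(int)
print('row170 sat cols270-300',Sat[170,272:300]); print('row215',Sat[215,272:300])
print('col 215 rows 220-245',Sat[220:246,215]); print('col270',Sat[220:246,270])
m=((Sat>150)&((H<14)|(H>170))).astype(np.uint8)[50:250,200:300]
n,l,st,ce=cv2.connectedComponentsWithStats(m); print([(st[i],ce[i]+[200,50]) for i in range(1,n) if st[i][4]>30])
a=im[60:245,190:320]; cv2.imwrite('pics/w1c.png',cv2.resize(a,None,fx=4,fy=4,interpolation=cv2.INTER_CUBIC)[:600])
```

```text
knob top [[0.5901 0.0584 0.093 ]]
far fence inner top [[ 0.6197  0.0077  0.087 ]
 [ 0.6235 -0.117   0.087 ]]
end fence inner top [[ 0.5242 -0.1198  0.087 ]
 [ 0.6218 -0.1179  0.087 ]]
plate edges [[ 0.507   0.1006  0.014 ]
 [ 0.6726  0.0993  0.014 ]
 [ 0.5069 -0.3153  0.014 ]
 [ 0.6785 -0.3154  0.014 ]]
top blank [[ 0.5448 -0.0073  0.081 ]
 [ 0.6115  0.0008  0.081 ]
 [ 0.6181 -0.1192  0.081 ]
 [ 0.5561 -0.1257  0.081 ]]
row170 sat cols270-300 [ 30  26  26  29  23  15  10  15  12  17  15 135 125 124 145 149 149 150
 156 156 156 153 130   9   5  13   3   8]
row215 [ 30  34  35  36  36  33  36  36  33  18 114 122 184 154 149 156 156 153
 153 149 149 102  16  16  16  15  10   5]
col 215 rows 220-245 [ 17  15  14  19  12  36 100 145 151 147 140 158 138 150 165 148 153 150
 152 158 151 156 151 150 116  12]
col270 [ 27  29  28  28  29  28  34  69 130 161 127 141 160 145 140 154 147 155
 152 153 158 147 150 159 117   8]
[]
```

View pics/w1c.png

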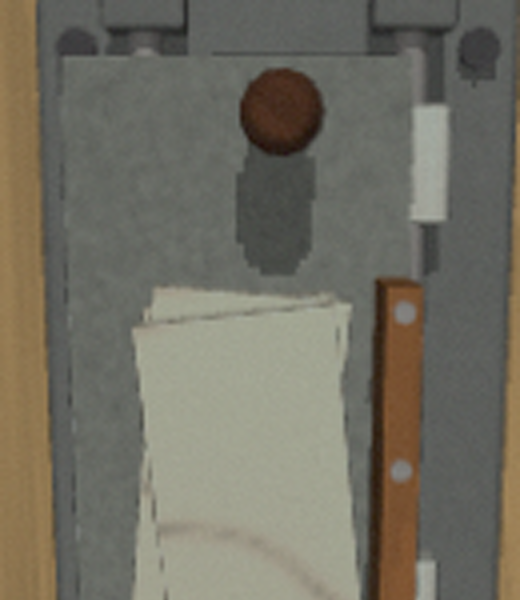

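Request:
{"op": "step_arm", "data": {
  "steps": [
    [-5, 35, 10, 0, 0, -0.07],
    [-5, 35, 10, 0, 0, -0.07],
    [-5, 35, 0, 0, 0, -0.07],
    [0, 35, 0, 0, 0, -0.07],
    [0, 35, 0, 0, 0, -0.07],
    [0, 35, 0, 0, 0, -0.07],
    [0, 35, 0, 0, 0, -0.07],
    [0, 35, 0, 0, 0, -0.07],
    [0, 35, 0, 0, 0, -0.07],
    [0, 35, 0, 0, 0, -0.07],
    [0, 20, 0, 0, 0, -0.07],
    [0, 0, 0, 0, 0, -0.07],
    [0, 0, 0, 0, 0, -0.07],
    [0, 0, 0, 0, 0, -0.07],
    [0, 0, 0, 0, 0, 0],
    [0, 0, 0, 0, 0, 0],
    [0, 0, 0, 0, 0, 0],
    [0, 0, 0, 0, 0, 0]
  ]
}}

```text
clock: 3.37
position: [0.5651, 0.3381, 0.3697]
ee_rot: [3.006, 0.914, -0.0]
force: [0.8, 0.2, -0.4]
width: 1.002
gripper_force: 0.0
```

Run:
```python
from h import *
np.set_printoptions(precision=4,suppress=True)
c=np.load('c1.npy',allow_pickle=True).item()
print('end fence outer top',onz(c,[(215,244.3),(270,244.3)],.087),'far inner',onz(c,[(286,170),(284.5,215)],.087),'far outer',onz(c,[(294.4,170),(293.2,215)],.087))
c,im=grab('wrist','w2'); s=observe(); print(s['clock'],s['position'],s['ee_rot'],s['joints'])
np.save('c2.npy',c,allow_pickle=True)
cv2.imwrite('pics/w2b.png',cv2.resize(im[:,:,::-1],(800,600),interpolation=cv2.INTER_CUBIC))
```

```text
end fence outer top [[ 0.5303 -0.1434  0.087 ]
 [ 0.6043 -0.1433  0.087 ]] far inner [[ 0.6231 -0.0418  0.087 ]
 [ 0.6227 -0.1017  0.087 ]] far outer [[ 0.6338 -0.0417  0.087 ]
 [ 0.6342 -0.1017  0.087 ]]
3.4167 [0.5651 0.3381 0.3697] [ 3.006   0.913  -0.0001] [-0.3662  0.4629 -0.4254  1.2104  0.1857  1.5058 -1.7446]
```

View pics/w2b.png

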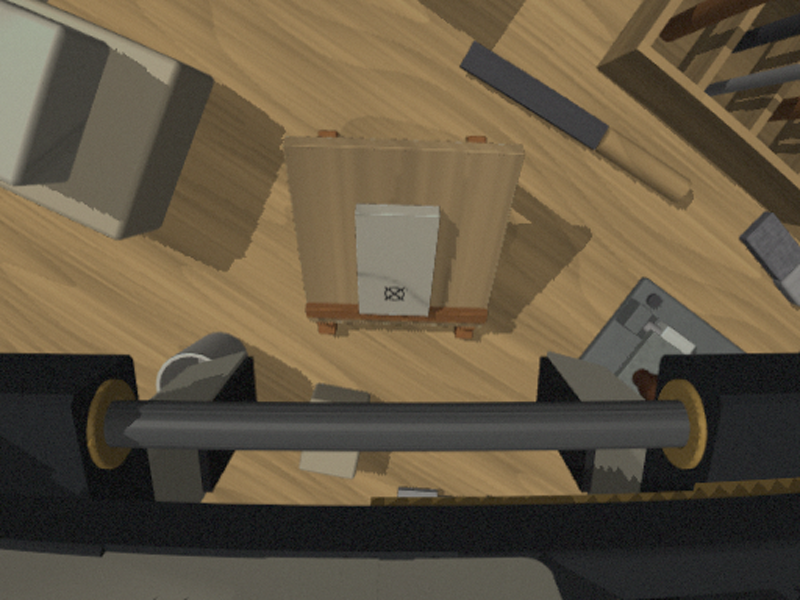

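The wrist view (800×600) shows the marked blank's face with its lower edge from (358,314) to (431,317), its upper edge from (355,216) to (439,218), and the cross at (395,293).

Run:
```python
from h import *
np.set_printoptions(precision=4,suppress=True)
c=np.load('c2.npy',allow_pickle=True).item(); S=.64
im=cv2.imread('pics/w2.png'); g=cv2.cvtColor(im,cv2.COLOR_BGR2GRAY)
lo=onz(c,np.array([(358,314.5),(431,317.5)])*S,.0597); up=onz(c,np.array([(355,216),(439,218)])*S,.1285); up0=onz(c,np.array([(357,205),(438,207)])*S,.1187)
mk=onz(c,[(395*S,293.5*S)],.0769)
print(lo,up,up0,mk)
e=lo.mean(0);f=up.mean(0); print('len',np.linalg.norm(f-e),'w',np.linalg.norm(lo[0]-lo[1]),np.linalg.norm(up[0]-up[1]))
d=(f-e)[:2]; print('yaw len',np.degrees(np.arctan2(d[1],d[0])), 'yaw widths',[np.degrees(np.arctan2(*(a[0]-a[1])[[1,0]]))-90 for a in(lo,up,up0)])
# mark from dark pixels in face
sub=g[178:198,238:268].astype(int); m=sub<np.median(sub)-25; ys,xs=np.nonzero(m); print('cross px/S',(xs.mean()+238+.0)/S,(ys.mean()+178)/S, m.sum())
# board corners: board face width 170, top edge z .09+.1*sin35=.1474
b=onz(c,np.array([(285,141),(521,152)])*S,.1474); print('board',b,np.linalg.norm(b[0]-b[1]))
t,th=(mk[0],np.radians(33.5))
```

```text
[[0.4912 0.3302 0.0597]
 [0.5263 0.2725 0.0597]] [[0.574  0.3807 0.1285]
 [0.608  0.3273 0.1285]] [[0.5807 0.3841 0.1187]
 [0.6141 0.3316 0.1187]] [[0.5303 0.3153 0.0769]]
len 0.11946248228912149 w 0.06751662643443682 0.06324134929635251
yaw len 32.62055218584672 yaw widths [np.float64(31.382851544287803), np.float64(32.48305101521605), np.float64(32.44121132774292)]
cross px/S 393.90822784810126 292.87974683544303 79
board [[0.5932 0.4497 0.1474]
 [0.679  0.3083 0.1474]] 0.16540210549708542
```

Request:
{"op": "step_arm", "data": {
  "steps": [
    [-12, -8, -29, 0, 0, -0.025],
    [-12, -8, -29, 0.0546, -0.086, 0],
    [-12, -8, -29, 0.0546, -0.086, 0],
    [-12, -8, -30, 0.0546, -0.086, 0],
    [-12, -8, -30, 0.0546, -0.086, 0],
    [-12, -8, -30, 0.0546, -0.086, 0],
    [0, 0, 0, 0.0546, -0.086, 0],
    [0, 0, 0, 0, 0, 0],
    [0, 0, 0, 0, 0, 0],
    [0, 0, 0, 0, 0, 0]
  ]
}}

```text
clock: 4.25
position: [0.5081, 0.2986, 0.2189]
ee_rot: [-2.793, -0.805, -0.75]
force: [-0.2, 1.3, 0.7]
width: 0.996
gripper_force: 0.0
```

```bash
cat >> h.py <<'E'
from scipy.spatial.transform import Rotation as Ro
def st():
    s=observe(); R=Ro.from_rotvec(s['ee_rot']).as_matrix(); print('t',s['clock'],'p',s['position'].round(4),'x',R[:,0].round(3),'z',R[:,2].round(3),'F',s['force'].round(1),'w',round(s['width'],3),'gf',s['gripper_force'],'q',s['joints'].round(2)); return s,R
E
python3 - <<'E'
from h import *
s,R=st(); c,im=grab('wrist','w3'); np.save('c3.npy',c,allow_pickle=True)
cv2.imwrite('pics/w3b.png',cv2.resize(im[:,:,::-1],(800,600),interpolation=cv2.INTER_CUBIC))
th=np.radians(32.4);h=np.array([np.cos(th),np.sin(th),0]);t=np.radians(35);n=-h*np.sin(t)+[0,0,np.cos(t)];u=h*np.cos(t)+[0,0,np.sin(t)];y=np.cross(n,u)
F=np.array([.5505,.328,.0941]); P=[F+a*.06*u+b*.032*y for a in(-1,1) for b in(-1,1)]+[F-.03*u]
print(proj(c,P)/.64); print('tilt err',R[:,0]@u,-R[:,2]@n)
E
```

```text
t 4.25 p [0.5081 0.2986 0.2189] x [0.733 0.462 0.5  ] z [ 0.425  0.263 -0.866] F [-0.2  1.3  0.7] w 0.996 gf 0.0 q [-0.3   0.17 -0.39  2.13  0.37  0.35 -2.  ]
[[443.02965016 409.80435944]
 [339.51760052 410.22252451]
 [449.49969495 216.35093424]
 [331.03447045 216.69316942]
 [391.04826091 366.56978388]]
tilt err 0.9962114784910373 0.9961984594718257
```

View pics/w3b.png

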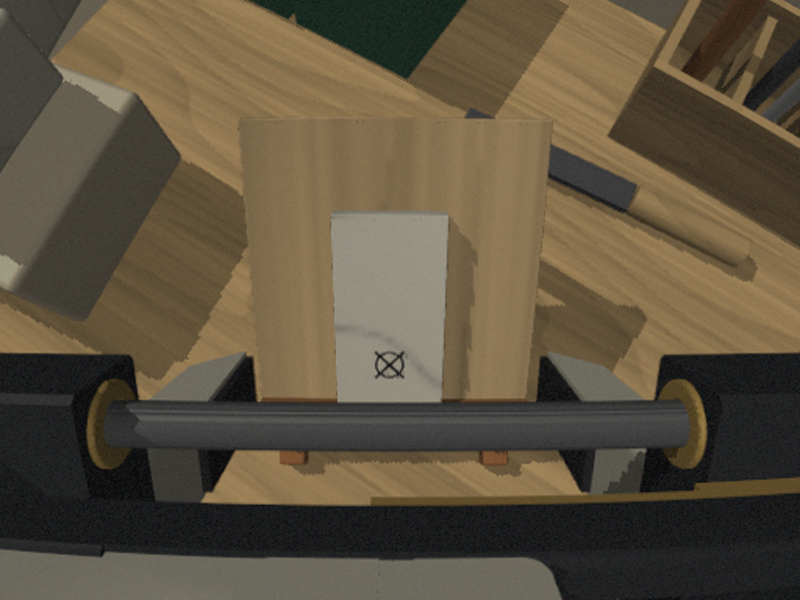

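The wrist view confirms the estimate. The cross is at (390,365) against (391,367) predicted, and the upper corners are at (331,214) and (448,214), within 2 px of prediction.

Request:
{"op": "step_arm", "data": {
  "steps": [
    [3, 3, -19, 0.012, -0.0184, 0],
    [3, 3, -19, 0.012, -0.0184, 0],
    [4, 3, -19, 0.012, -0.0184, 0],
    [3, 2, -19, 0.012, -0.0184, 0],
    [0, 0, 0, 0, 0, 0],
    [0, 0, 0, 0, 0, 0]
  ]
}}

```text
clock: 4.8
position: [0.5221, 0.3053, 0.1653]
ee_rot: [-2.761, -0.791, -0.839]
force: [-0.0, -0.4, -0.1]
width: 0.998
gripper_force: 0.0
```

```bash
cat > e.py <<'E'
from h import *
th=np.radians(32.4);h=np.array([np.cos(th),np.sin(th),0]);t=np.radians(35);n=-h*np.sin(t)+[0,0,np.cos(t)];u=h*np.cos(t)+[0,0,np.sin(t)];y=np.cross(n,u)
F=np.array([.5505,.328,.0941])
s,R=st(); d=s['position']-F
print('along n,u,y mm',d@n*1e3,d@u*1e3,d@y*1e3); T=np.c_[u,np.cross(-n,u),-n]
print('rot needed',Ro.from_matrix(T@R.T).as_rotvec())
print('to -7.5mm:',(F-.0075*n-s['position'])*1e3, 'n',n)
E
python3 e.py
```

```text
t 4.8 p [0.5221 0.3053 0.1653] x [0.705 0.443 0.554] z [ 0.475  0.285 -0.832] F [-0.  -0.4 -0.1] w 0.998 gf 0.0 q [-0.51  0.25 -0.17  2.23  0.98  0.13 -2.62]
along n,u,y mm 79.07826469187475 11.185851740430397 -3.9683036712062436
rot needed [ 0.0207186  -0.0147936   0.01056755]
to -7.5mm: [ 32.06586664  25.04957325 -77.33670349] n [-0.4842866  -0.30733762  0.81915204]
```

Request:
{"op": "step_arm", "data": {
  "steps": [
    [0, 1, 0, -0.0415, 0.065, 0],
    [0, 1, -5, -0.0415, 0.065, 0],
    [0, 1, -5, -0.0415, 0.065, 0],
    [0, 1, -5, -0.0415, 0.065, 0],
    [0, 0, -7, 0, 0, 0],
    [0, 0, 0, 0, 0, 0],
    [0, 0, 0, 0, 0, 0]
  ]
}}

```text
clock: 5.38
position: [0.5235, 0.3063, 0.1418]
ee_rot: [-2.919, -0.836, -0.476]
force: [-0.4, -0.3, -0.4]
width: 0.997
gripper_force: 0.0
```

```bash
python3 e.py
```

```text
t 5.3833 p [0.5235 0.3063 0.1418] x [0.804 0.506 0.312] z [ 0.275  0.148 -0.95 ] F [-0.4 -0.3 -0.4] w 0.997 gf 0.0 q [-0.21  0.4  -0.57  1.98  0.54  0.56 -2.14]
along n,u,y mm 58.8318844601289 -0.7931733101300719 -3.8850817954789822
rot needed [ 0.17255535 -0.23822214  0.01335509]
to -7.5mm: [ 30.59049684  24.01470929 -53.88095324] n [-0.4842866  -0.30733762  0.81915204]
```

Request:
{"op": "step_arm", "data": {
  "steps": [
    [2, 4, 0, 0.017, 0.0106, 0.0066],
    [5, 4, -9, 0, 0, 0],
    [5, 4, -9, 0, 0, 0],
    [5, 4, -9, 0, 0, 0],
    [5, 4, -9, 0, 0, 0],
    [4, 2, -9, 0, 0, 0],
    [3, 2, -5, 0, 0, 0],
    [0, 0, 0, 0, 0, 0]
  ]
}}

```text
clock: 6.05
position: [0.5529, 0.3307, 0.0904]
ee_rot: [-2.902, -0.838, -0.461]
force: [-0.5, 0.3, 0.7]
width: 1.005
gripper_force: 0.0
```

```bash
python3 e.py
```

```text
t 6.05 p [0.5529 0.3307 0.0904] x [0.804 0.507 0.31 ] z [ 0.263  0.164 -0.951] F [-0.5  0.3  0.7] w 1.005 gf 0.0 q [-0.27  0.52 -0.5   1.94  0.62  0.49 -2.2 ]
along n,u,y mm -5.011141649227216 0.6945940518912915 0.9739197875766049
rot needed [ 0.15876057 -0.24950385  0.00358036]
to -7.5mm: [ 1.24676894 -0.36226159 -2.43715619] n [-0.4842866  -0.30733762  0.81915204]
```

Request:
{"op": "step_arm", "data": {
  "steps": [
    [1, 0, -2, 0, 0, 0],
    [0, 0, 0, 0, 0, 0]
  ]
}}

```text
clock: 6.22
position: [0.5541, 0.3304, 0.0901]
ee_rot: [-2.901, -0.837, -0.464]
force: [-0.3, 0.1, 0.7]
width: 1.005
gripper_force: 0.0
```

Request:
{"op": "step_arm", "data": {
  "steps": [
    [0, 0, 0, 0, 0, 0],
    [0, 0, 0, 0, 0, 0],
    [0, 0, 0, 0, 0, 0],
    [0, 0, 0, 0, 0, 0],
    [0, 0, 0, 0, 0, 0],
    [0, 0, 0, 0, 0, 0],
    [0, 0, 0, 0, 0, 0]
  ],
  "gripper": 0.4,
  "force": 30
}}

```text
clock: 6.8
position: [0.5541, 0.3306, 0.0905]
ee_rot: [-2.901, -0.837, -0.465]
force: [-1.0, -0.2, 2.8]
width: 0.692
gripper_force: 30.0
```

Request:
{"op": "step_arm", "data": {
  "steps": [
    [-2, -1, 3, 0, 0, 0],
    [-3, -2, 6, 0, 0, 0],
    [-5, -3, 8, 0, 0, 0],
    [-6, -4, 10, 0, 0, 0],
    [-6, -4, 12, 0, 0, 0],
    [-6, -4, 12, 0, 0, 0],
    [0, 0, 15, 0, 0, 0],
    [0, 0, 15, 0, 0, 0],
    [0, 0, 0, 0, 0, 0]
  ]
}}

```text
clock: 7.55
position: [0.527, 0.3133, 0.1754]
ee_rot: [-2.899, -0.836, -0.472]
force: [1.2, 0.3, -2.2]
width: 0.689
gripper_force: 30.0
```

```bash
python3 e.py
```

```text
t 7.55 p [0.527  0.3133 0.1754] x [0.803 0.505 0.317] z [ 0.269  0.168 -0.948] F [ 1.2  0.3 -2.2] w 0.689 gf 29.99519169330597 q [-0.15  0.38 -0.63  1.93  0.47  0.62 -2.06]
along n,u,y mm 82.51142865289835 23.98767906020916 0.20977290171921908
rot needed [ 0.15506975 -0.24306909  0.00416045]
to -7.5mm: [ 27.11306178  16.95802266 -87.49181326] n [-0.4842866  -0.30733762  0.81915204]
```

Request:
{"op": "step_arm", "data": {
  "steps": [
    [0, 0, 8, -0.0546, 0.086, 0],
    [0, 0, 8, -0.0546, 0.086, 0],
    [0, 0, 8, -0.0546, 0.086, 0],
    [0, 0, 8, -0.0546, 0.086, 0],
    [0, 0, 8, -0.0546, 0.086, 0],
    [0, 0, 8, -0.0546, 0.086, 0],
    [3, -28, 0, 0, 0, 0.078],
    [3, -28, 0, 0, 0, 0.078],
    [3, -28, 0, 0, 0, 0.078],
    [3, -28, 0, 0, 0, 0.078],
    [3, -28, 0, 0, 0, 0.078],
    [3, -28, 0, 0, 0, 0.078],
    [3, -28, 0, 0, 0, 0.078],
    [3, -28, 0, 0, 0, 0.078],
    [3, -28, 0, 0, 0, 0.078],
    [3, -28, 0, 0, 0, 0.078],
    [3, -28, 0, 0, 0, 0.078],
    [3, -28, 0, 0, 0, 0.078],
    [3, -28, 0, 0, 0, 0.078],
    [0, 0, 0, 0, 0, 0]
  ]
}}

```text
clock: 9.22
position: [0.5643, -0.0591, 0.219]
ee_rot: [2.057, 2.062, -0.307]
force: [0.1, -1.2, -3.9]
width: 0.693
gripper_force: 30.0
```

```bash
cat > b.py <<'E'
from h import *
# blank frame in tool frame from grasp: tool R at grasp, blank axes u,y,n ; blank centre underside
th=np.radians(32.4);h=np.array([np.cos(th),np.sin(th),0]);t=np.radians(35);n=-h*np.sin(t)+[0,0,np.cos(t)];u=h*np.cos(t)+[0,0,np.sin(t)];y=np.cross(n,u)
F=np.array([.5505,.328,.0941])
Rg=Ro.from_rotvec([-2.901,-.837,-.465]).as_matrix(); pg=np.array([.5541,.3306,.0905])
B=np.c_[u,y,n]; RB=Rg.T@B; pB=Rg.T@(F-.012*n-pg)
s,R=st(); Rb=R@RB; pb=s['position']+R@pB
print('blank x',Rb[:,0].round(3),'z',Rb[:,2].round(3),'underside centre',pb.round(4))
a=np.radians(0.4); ty=np.array([-np.sin(a),np.cos(a),0]); T=np.c_[ty,[-np.cos(a),-np.sin(a),0],[0,0,1]]
print('rot needed',Ro.from_matrix(T@Rb.T).as_rotvec().round(4))
Rn=T@RB.T; tgt=np.array([.591-.023,-.0715+.008,.081])
print('TCP delta to placed (after rot) mm',((tgt-Rn@pB-s['position'])*1e3).round(1), 'tool z then',Rn[:,2].round(3))
E
python3 b.py
```

```text
t 9.2167 p [ 0.5643 -0.0591  0.219 ] x [-0.002  0.956 -0.294] z [ 0.003 -0.294 -0.956] F [ 0.1 -1.2 -3.9] w 0.693 gf 29.993332028388977 q [ 0.37  0.48 -0.78  1.71  0.64  1.27 -0.62]
blank x [-0.005  1.    -0.005] z [0.001 0.005 1.   ] underside centre [ 0.5645 -0.0607  0.2125]
rot needed [ 0.0055 -0.001   0.0016]
TCP delta to placed (after rot) mm [   3.5   -2.8 -131.5] tool z then [ 0.004 -0.289 -0.957]
```

Request:
{"op": "step_arm", "data": {
  "steps": [
    [1, -1, -20, 0.005, 0, 0],
    [1, -1, -25, 0, 0, 0],
    [1, -1, -25, 0, 0, 0],
    [0, 0, -25, 0, 0, 0],
    [0, 0, -15, 0, 0, 0],
    [0, 0, -8, 0, 0, 0],
    [0, 0, 0, 0, 0, 0],
    [0, 0, 0, 0, 0, 0]
  ]
}}

```text
clock: 9.88
position: [0.5685, -0.0541, 0.1018]
ee_rot: [2.059, 2.07, -0.295]
force: [-0.1, 0.4, -3.2]
width: 0.693
gripper_force: 30.0
```

```bash
python3 b.py
```

```text
t 9.8833 p [ 0.5685 -0.0541  0.1018] x [-0.005  0.959 -0.285] z [ 0.005 -0.285 -0.959] F [-0.1  0.4 -3.2] w 0.693 gf 29.99512016773224 q [ 0.31  0.61 -0.72  1.82  0.77  1.09 -0.78]
blank x [-0.009  1.     0.005] z [-0.001 -0.005  1.   ] underside centre [ 0.5687 -0.0557  0.0953]
rot needed [-0.0045  0.0005 -0.0019]
TCP delta to placed (after rot) mm [ -0.7  -7.8 -14.3] tool z then [ 0.004 -0.289 -0.957]
```

Request:
{"op": "step_arm", "data": {
  "steps": [
    [0, -4, -3, 0, 0, 0],
    [0, -4, -3, 0, 0, 0],
    [0, 0, -3, 0, 0, 0],
    [0, 0, -1, 0, 0, 0],
    [0, 0, -1, 0, 0, 0],
    [0, 0, 0, 0, 0, 0]
  ]
}}

```text
clock: 10.38
position: [0.5681, -0.0624, 0.0902]
ee_rot: [2.059, 2.07, -0.296]
force: [0.4, 0.5, -2.6]
width: 0.693
gripper_force: 30.0
```

Request:
{"op": "step_arm", "data": {
  "steps": [
    [0, 0, -1, 0, 0, 0],
    [0, 0, 0, 0, 0, 0]
  ]
}}

```text
clock: 10.55
position: [0.5681, -0.0623, 0.0892]
ee_rot: [2.059, 2.07, -0.296]
force: [-0.0, -0.9, -2.4]
width: 0.691
gripper_force: 30.0
```

Request:
{"op": "step_arm", "data": {
  "steps": [
    [0, 0, -1, 0, 0, 0],
    [0, 0, 0, 0, 0, 0]
  ]
}}

```text
clock: 10.72
position: [0.5681, -0.0624, 0.0882]
ee_rot: [2.059, 2.07, -0.296]
force: [0.2, 0.9, -3.7]
width: 0.688
gripper_force: 30.0
```

Request:
{"op": "step_arm", "data": {
  "steps": [
    [0, 0, -1, 0, 0, 0],
    [0, 0, 0, 0, 0, 0]
  ]
}}

```text
clock: 10.88
position: [0.5682, -0.0624, 0.088]
ee_rot: [2.058, 2.07, -0.296]
force: [-1.6, -0.5, 4.9]
width: 0.689
gripper_force: 30.0
```

Request:
{"op": "step_arm", "data": {
  "steps": [
    [0, 0, -1, 0, 0, 0],
    [0, 0, 0, 0, 0, 0]
  ]
}}

```text
clock: 11.05
position: [0.5683, -0.0624, 0.0879]
ee_rot: [2.058, 2.069, -0.297]
force: [-4.9, 0.5, 14.2]
width: 0.69
gripper_force: 30.0
```

Request:
{"op": "step_arm", "data": {
  "steps": [
    [0, 0, -1, 0, 0, 0],
    [0, 0, 0, 0, 0, 0]
  ]
}}

```text
clock: 11.22
position: [0.5683, -0.0624, 0.0876]
ee_rot: [2.057, 2.068, -0.297]
force: [-7.4, 0.4, 21.1]
width: 0.691
gripper_force: 30.0
```

Request:
{"op": "step_arm", "data": {
  "steps": [
    [0, 0, 2, 0, 0, 0],
    [0, 0, 0, 0, 0, 0]
  ]
}}

```text
clock: 11.38
position: [0.5685, -0.0623, 0.0878]
ee_rot: [2.058, 2.07, -0.295]
force: [-0.0, 0.7, -3.0]
width: 0.692
gripper_force: 30.0
```

Request:
{"op": "step_arm", "data": {
  "steps": [
    [0, 0, 0, 0, 0, 0],
    [0, 0, 0, 0, 0, 0],
    [0, 0, 0, 0, 0, 0],
    [0, 0, 0, 0, 0, 0]
  ],
  "gripper": 0.75
}}

```text
clock: 11.72
position: [0.5681, -0.0626, 0.0871]
ee_rot: [2.059, 2.07, -0.296]
force: [-0.3, 0.2, -0.7]
width: 0.749
gripper_force: 0.0
```

Request:
{"op": "step_arm", "data": {
  "steps": [
    [0, 1, 3, 0, 0, 0],
    [0, 2, 6, 0, 0, 0],
    [0, 3, 10, 0, 0, 0],
    [0, 5, 20, 0, 0, 0],
    [0, 7, 25, 0, 0, 0],
    [0, 10, 35, 0, 0, 0],
    [0, 10, 35, -0.07, 0, 0],
    [0, 5, 35, -0.07, 0, 0],
    [0, 0, 20, -0.07, 0, 0],
    [0, 0, 20, -0.08, 0, 0],
    [0, 0, 0, 0, 0, 0],
    [0, 0, 0, 0, 0, 0],
    [0, 0, 0, 0, 0, 0]
  ]
}}

```text
clock: 12.8
position: [0.5679, -0.0199, 0.2955]
ee_rot: [1.887, 1.899, -0.56]
force: [-0.4, 0.8, -0.5]
width: 0.751
gripper_force: 0.0
```

Run:
```python
from h import *
s,R=st()
c,im=grab('wrist','w4'); np.save('c4.npy',c,allow_pickle=True)
a=im[60:260,160:360,::-1]; cv2.imwrite('pics/w4b.png',cv2.resize(a,(600,600),interpolation=cv2.INTER_CUBIC))
```

```text
t 12.8 p [ 0.5679 -0.0199  0.2955] x [-0.005  0.838 -0.546] z [ 0.004 -0.546 -0.838] F [-0.4  0.8 -0.5] w 0.751 gf 0.0 q [ 0.09  0.48 -0.72  1.59  0.77  1.59 -0.77]
```

View pics/w4b.png

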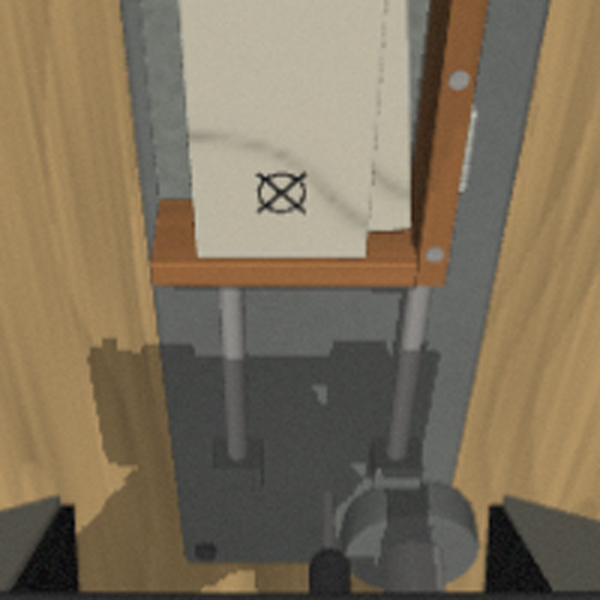

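The wrist view (600×600 crop) shows the marked blank on the pile with the cross at (282,192). The bit runs down from about (328,492), with the drill body below it at (328,570).

Run:
```python
from h import *
np.set_printoptions(precision=4,suppress=True)
c=np.load('c4.npy',allow_pickle=True).item(); f=lambda p,z:onz(c,np.array(p)/3.+[160,60],z)
print('mark',f([(282,192)],.093),'bit',f([(328,492)],.108),'end outer',f([(160,286),(440,286)],.087),'far inner',f([(444,100),(418,262)],.087))
print('marked end edge',f([(197,256),(366,256)],.093))
im=cv2.imread('pics/w4.png'); g=cv2.cvtColor(im,cv2.COLOR_BGR2GRAY)
print(g[214:250:2,262:278])
a=im[195:260,230:320]; cv2.imwrite('pics/w4d.png',cv2.resize(a,None,fx=6,fy=6,interpolation=cv2.INTER_CUBIC))
```

```text
mark [[ 0.5699 -0.094   0.093 ]] bit [[ 0.5924 -0.2516  0.108 ]] end outer [[ 0.5217 -0.1442  0.087 ]
 [ 0.6332 -0.1435  0.087 ]] far inner [[ 0.6246 -0.0596  0.087 ]
 [ 0.6231 -0.1312  0.087 ]]
marked end edge [[ 0.5379 -0.1238  0.093 ]
 [ 0.602  -0.1234  0.093 ]]
[[ 69  74  72  70  72  75  72  70  71  72  70  71  71  71  72  86]
 [ 71  71  72  73  74  70  73  70  69  70  70  70  69  72  71  73]
 [ 73  73  73  73  73  76  69  72  72  70  72  72  71  69  74  69]
 [ 72  70  72  70  73  71  73  70  74  65  70  67  69  70  69  71]
 [ 72  73  71  68  69  73  71  71  72  69  68  71  72  70  69  74]
 [ 70  72  73  69  72  73  80  84  74  71  70  72  68  73  68  75]
 [ 74  70  68  69  69  74  80  82  76  65  70  69  71  79 102  91]
 [ 71  69  68  71  73  71  81  83  77  63  72  92 104 102  81  64]
 [ 70  73  70  74  70  75  81  82  77  70 104 101 100  74  62  63]
 [ 71  73  70  72  72  73  79  83  80  86 105 102  85  55  62  65]
 [ 68  69  70  71  71  71  79  82  85  90 103  97  63  58  60  66]
 [ 67  67  66  66  68  72  82  83  81  73 101  83  61  59  64  68]
 [ 72  70  67  67  69  70  83  83  81  77  96  68  57  62  61  72]
 [ 68  71  70  69  66  70  82  83  80  72  71  68  59  60  73  89]
 [ 71  70  73  70  68  61  66  71  65  69  67  68  59  71 101  99]
 [ 73  69  66  52  43  34  36  41  40  38  37  42  59  88 104 103]
 [ 69  62  39  37  40  44  41  48  46  49  43  42  42  45  61  72]
 [ 92  45  31  39  43  40  42  37  43  42  44  41  42  41  46  68]]
```

View pics/w4d.png

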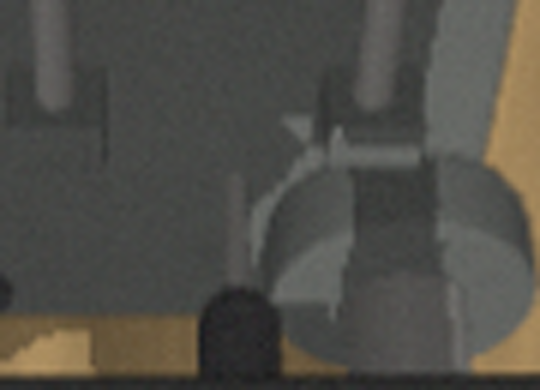

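Request:
{"op": "step_arm", "data": {
  "steps": [
    [-5, -4, 0, 0.096, 0, 0],
    [-5, -4, 0, 0.096, 0, 0],
    [-5, -4, 0, 0.096, 0, 0],
    [-5, -4, 0, 0.096, 0, 0],
    [-5, -4, 0, 0.096, 0, 0],
    [-5, -4, 0, 0.096, 0, 0],
    [-3, -2, -10, 0, 0, -0.112],
    [-3, -2, -10, 0, 0, -0.112],
    [-3, -2, -10, 0, 0, -0.112],
    [-3, -2, -10, 0, 0, -0.112],
    [-3, -2, -10, 0, 0, -0.112],
    [-3, -2, -10, 0, 0, -0.112],
    [-3, -2, -10, 0, 0, -0.112],
    [-3, -2, -10, 0, 0, -0.112],
    [-3, -2, -10, 0, 0, -0.112],
    [-3, -2, -10, 0, 0, -0.112],
    [-3, -2, -10, 0, 0, -0.112],
    [-3, -2, -10, 0, 0, -0.112],
    [-3, -2, -10, 0, 0, -0.112],
    [-3, -2, -10, 0, 0, -0.112]
  ],
  "gripper": 0.65
}}

```text
clock: 14.52
position: [0.4954, -0.0731, 0.1552]
ee_rot: [3.138, -0.002, -0.005]
force: [0.8, -0.5, -0.7]
width: 0.648
gripper_force: 0.0
```

```bash
cat > a.py <<'E'
import sys
from h import *
s,R=st(); yaw=np.radians(float(sys.argv[1])); T=np.array([[np.cos(yaw),np.sin(yaw),0],[np.sin(yaw),-np.cos(yaw),0],[0,0,-1]]).T
print('rot needed',Ro.from_matrix(T@R.T).as_rotvec().round(4), 'tray xyz mm',((s['position']-[.591,-.0715,.045])*1e3).round(1))
E
python3 a.py 0.4
```

```text
t 14.5167 p [ 0.4954 -0.0731  0.1552] x [ 1.    -0.001 -0.003] z [-0.003 -0.004 -1.   ] F [ 0.8 -0.5 -0.7] w 0.648 gf 0.0 q [ 0.42  0.36 -0.49  1.93  0.22  0.91 -1.75]
rot needed [ 0.004  -0.0033  0.0083] tray xyz mm [-95.6  -1.6 110.2]
```

Request:
{"op": "step_arm", "data": {
  "steps": [
    [0, 0, -20, 0.004, -0.003, 0.008],
    [0, 0, -25, 0, 0, 0],
    [0, 0, -25, 0, 0, 0],
    [0, 0, -20, 0, 0, 0],
    [0, 0, -10, 0, 0, 0],
    [2, 0, -5, 0, 0, 0],
    [3, 0, 0, 0, 0, 0],
    [0, 0, 0, 0, 0, 0]
  ]
}}

```text
clock: 15.18
position: [0.5024, -0.0718, 0.0519]
ee_rot: [3.141, 0.023, 0.002]
force: [-0.0, -0.5, 0.9]
width: 0.65
gripper_force: 0.0
```

```bash
python3 a.py 0.4
```

```text
t 15.1833 p [ 0.5024 -0.0718  0.0519] x [1.    0.015 0.002] z [ 0.002 -0.001 -1.   ] F [-0.  -0.5  0.9] w 0.65 gf 0.0 q [ 0.36  0.51 -0.43  2.02  0.33  0.68 -1.84]
rot needed [ 0.0005  0.0016 -0.0078] tray xyz mm [-88.6  -0.3   6.9]
```

Request:
{"op": "step_arm", "data": {
  "steps": [
    [5, 0, -2, 0, 0, -0.008],
    [6, 0, 0, 0, 0, 0],
    [5, 0, 0, 0, 0, 0],
    [4, 0, 0, 0, 0, 0],
    [4, 0, 0, 0, 0, 0],
    [4, 0, 0, 0, 0, 0],
    [4, 0, 0, 0, 0, 0],
    [4, 0, 0, 0, 0, 0]
  ]
}}

```text
clock: 15.85
position: [0.5357, -0.072, 0.0488]
ee_rot: [3.14, 0.011, -0.005]
force: [-8.7, -0.1, 3.9]
width: 0.654
gripper_force: 5.0
```

Request:
{"op": "step_arm", "data": {
  "steps": [
    [3, 0, 0, 0, 0, 0],
    [3, 0, 0, 0, 0, 0],
    [2, 0, 0, 0, 0, 0],
    [0, 0, 0, 0, 0, 0]
  ]
}}

```text
clock: 16.18
position: [0.5421, -0.071, 0.0484]
ee_rot: [3.141, 0.013, -0.01]
force: [-9.8, 1.2, 5.1]
width: 0.651
gripper_force: 4.9
```

```bash
python3 a.py 0.4
```

```text
t 16.1833 p [ 0.5421 -0.071   0.0484] x [ 1.     0.008 -0.006] z [-0.006 -0.001 -1.   ] F [-9.8  1.2  5.1] w 0.651 gf 4.908345643489156 q [ 0.33  0.57 -0.42  1.92  0.33  0.73 -1.84]
rot needed [ 0.0007 -0.0062 -0.0014] tray xyz mm [-48.9   0.5   3.4]
```

Request:
{"op": "step_arm", "data": {
  "steps": [
    [2, 0, 0.5, 0, -0.005, 0],
    [2, 0, 0, 0, 0, 0],
    [1, 0, 0, 0, 0, 0],
    [0, 0, 0, 0, 0, 0]
  ]
}}

```text
clock: 16.52
position: [0.5456, -0.0707, 0.0485]
ee_rot: [3.141, 0.014, -0.006]
force: [-12.0, 2.7, 5.3]
width: 0.646
gripper_force: 6.6
```

Request:
{"op": "step_arm", "data": {
  "steps": [
    [1, 0, 0, 0, 0, 0],
    [1, 0, 0, 0, 0, 0],
    [0, 0, 0, 0, 0, 0]
  ]
}}

```text
clock: 16.77
position: [0.5461, -0.0707, 0.0483]
ee_rot: [3.141, 0.014, -0.01]
force: [-17.8, 2.9, 9.8]
width: 0.649
gripper_force: 9.3
```

Request:
{"op": "step_arm", "data": {
  "steps": [
    [1, 0, 0, 0, 0, 0],
    [0, 0, 0, 0, 0, 0]
  ]
}}

```text
clock: 16.93
position: [0.5461, -0.0708, 0.0482]
ee_rot: [3.14, 0.014, -0.013]
force: [-21.6, 2.4, 12.5]
width: 0.652
gripper_force: 11.1
```

Request:
{"op": "step_arm", "data": {
  "steps": [
    [2, 0, 1, 0, -0.008, 0],
    [0, 0, 0, 0, 0, 0],
    [0, 0, 0, 0, 0, 0]
  ]
}}

```text
clock: 17.18
position: [0.5463, -0.0708, 0.0482]
ee_rot: [3.141, 0.013, -0.005]
force: [-23.9, 5.2, 7.0]
width: 0.651
gripper_force: 12.0
```

Request:
{"op": "step_arm", "data": {
  "steps": [
    [-8, 0, 0, 0, 0, 0],
    [-12, 0, 0, 0, 0, 0],
    [-12, 0, 5, 0, 0, 0],
    [-8, 0, 25, 0, 0, 0],
    [0, 0, 40, 0, 0, 0],
    [0, 10, 40, 0, 0, 0.112],
    [6, 10, 30, 0, 0, 0.112],
    [10, 10, 20, 0, 0, 0.112],
    [10, 10, 10, 0, 0, 0.112],
    [10, 10, 5, 0, 0, 0.112],
    [10, 10, 0, 0, 0, 0.112],
    [10, 10, 0, 0, 0, 0.112],
    [10, 10, 0, 0, 0, 0.112],
    [10, 8, 0, 0, 0, 0.112],
    [5, 5, 0, 0, 0, 0.112],
    [0, 0, 0, 0, 0, 0.112],
    [0, 0, 0, 0, 0, 0.112],
    [0, 0, 0, 0, 0, 0.112],
    [0, 0, 0, 0, 0, 0.112],
    [0, 0, 0, 0, 0, 0]
  ],
  "gripper": 0.11
}}

```text
clock: 18.85
position: [0.5961, 0.0213, 0.226]
ee_rot: [-2.204, -2.226, -0.016]
force: [0.1, -0.7, 0.2]
width: 0.107
gripper_force: 0.0
```

```bash
python3 a.py 90.4
python3 - <<'E'
from h import *
c,im=grab('wrist','w5'); np.save('c5.npy',c,allow_pickle=True)
a=im[60:260,160:360,::-1]; cv2.imwrite('pics/w5b.png',cv2.resize(a,(600,600),interpolation=cv2.INTER_CUBIC))
E
```

```text
t 18.85 p [0.5961 0.0213 0.226 ] x [-0.01   1.     0.013] z [ 0.001  0.013 -1.   ] F [ 0.1 -0.7  0.2] w 0.107 gf 0.0 q [ 0.46  0.53 -0.87  1.6   0.42  1.21 -0.48]
rot needed [-0.0131  0.0011 -0.003 ] tray xyz mm [  5.1  92.8 181. ]
```

View pics/w5b.png

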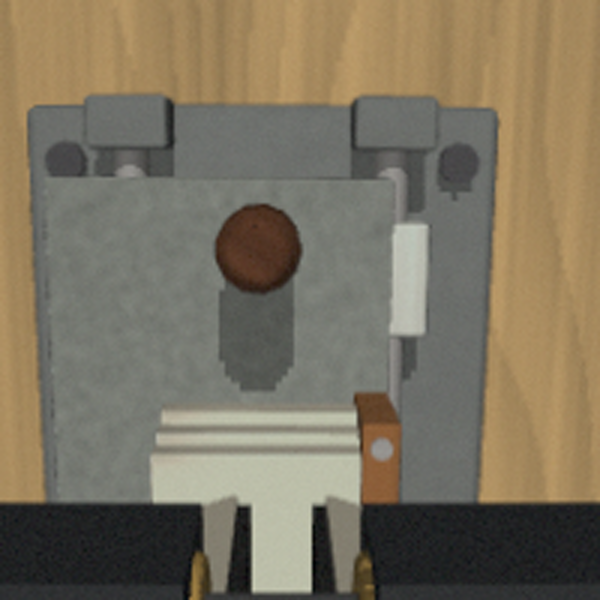

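The crop shows all blanks against the far fence at column ~360. Their ends stagger in y, at rows ~453, ~432 and ~410, and the knob is at (258,248).

Run:
```python
from h import *
np.set_printoptions(precision=4,suppress=True)
c=np.load('c5.npy',allow_pickle=True).item(); f=lambda p,z:onz(c,np.array(p)/3.+[160,60],z)
print('knob',f([(258,248)],.093)); print('marked end',f([(152,454),(360,454)],.093)); print('c end',f([(155,433),(358,430)],.081)); print('b end',f([(162,410),(357,409)],.069)); print('far fence end',f([(362,423),(400,423)],.087))
im=cv2.imread('pics/w5.png'); s=cv2.cvtColor(im,cv2.COLOR_BGR2HSV); 
for r in(203,210,216,222): print(r,im[r,205:220,0],s[r,274:296,1])
```

```text
knob [[0.5902 0.0601 0.093 ]]
marked end [[ 0.5585 -0.002   0.093 ]
 [ 0.6213 -0.0013  0.093 ]]
c end [[0.5581 0.0012 0.081 ]
 [0.6215 0.0028 0.081 ]]
b end [[0.559  0.0055 0.069 ]
 [0.6219 0.0065 0.069 ]]
far fence end [[0.6221 0.0067 0.087 ]
 [0.6337 0.0068 0.087 ]]
203 [117 120 117 115 115 117 115 105 105 105 105 108 107 110 107] [ 34  34  34  37  38  49 131 147 150 149 149 153 148 158 144 151 147 152
 151 114   9   7]
210 [116 113 115 118 115 113 109 110 108 110 107 111 111 111 116] [ 37  35  38  37  36  36  98 148 140  83   9  14  10  10  12  10  17 134
 142  86   9   7]
216 [115 114 117 117 115 143 167 167 169 168 164 167 167 166 167] [ 27  28  28  29  28  29  53 150 151 146 151 150 152 152 156 146 153 149
 138  45   9   7]
222 [116 114 114 115 116 134 170 167 167 170 170 168 170 168 167] [ 27  30  28  28  28  24  86 152 149 146 152 148 151 146 149 154 147 151
 121   9   9   7]
```

Request:
{"op": "step_arm", "data": {
  "steps": [
    [-3, 1, -20, -0.013, 0, -0.003],
    [-3, 1, -25, 0, 0, 0],
    [-3, 1, -25, 0, 0, 0],
    [-1, 1, -25, 0, 0, 0],
    [0, 1, -20, 0, 0, 0],
    [0, 0, -15, 0, 0, 0],
    [0, 0, 0, 0, 0, 0],
    [0, 0, 0, 0, 0, 0]
  ]
}}

```text
clock: 19.57
position: [0.5858, 0.0265, 0.0957]
ee_rot: [2.222, 2.221, -0.0]
force: [1.1, 0.1, -0.3]
width: 0.11
gripper_force: 0.0
```

```bash
python3 a.py 90.4
```

```text
t 19.5667 p [0.5858 0.0265 0.0957] x [ 0.001  1.    -0.   ] z [-0. -0. -1.] F [ 1.1  0.1 -0.3] w 0.11 gf 0.0 q [ 0.39  0.64 -0.79  1.77  0.55  0.96 -0.62]
rot needed [ 0.0001 -0.      0.0076] tray xyz mm [-5.2 98.  50.7]
```

Request:
{"op": "step_arm", "data": {
  "steps": [
    [0, 0, -12, 0, 0, 0.007],
    [0, 0, -12, 0, 0, 0],
    [0, 0, -12, 0, 0, 0],
    [0, 0, -7, 0, 0, 0],
    [0, 0, -3, 0, 0, 0],
    [0, 0, 0, 0, 0, 0]
  ]
}}

```text
clock: 20.07
position: [0.5855, 0.0264, 0.0487]
ee_rot: [-2.211, -2.231, 0.001]
force: [0.1, 0.1, -1.1]
width: 0.112
gripper_force: 0.0
```

Request:
{"op": "step_arm", "data": {
  "steps": [
    [0, -4, 0, 0, 0, 0],
    [0, -4, 0, 0, 0, 0],
    [0, -4, 0, 0, 0, 0],
    [0, -3, 0, 0, 0, 0],
    [0, -3, 0, 0, 0, 0],
    [0, -3, 0, 0, 0, 0],
    [0, 0, 0, 0, 0, 0]
  ]
}}

```text
clock: 20.65
position: [0.5864, 0.0058, 0.0502]
ee_rot: [2.211, 2.231, 0.003]
force: [-0.5, 3.9, 1.2]
width: 0.109
gripper_force: 1.8
```

Request:
{"op": "step_arm", "data": {
  "steps": [
    [0, -3, 0, 0, 0, 0],
    [0, -2, 0, 0, 0, 0],
    [0, -2, 0, 0, 0, 0],
    [0, 0, 0, 0, 0, 0]
  ]
}}

```text
clock: 20.98
position: [0.5863, -0.0, 0.0502]
ee_rot: [-2.21, -2.232, -0.004]
force: [-1.1, 7.8, 2.2]
width: 0.11
gripper_force: 3.4
```

Request:
{"op": "step_arm", "data": {
  "steps": [
    [0, -2, 0, 0, 0, 0],
    [0, -2, 0, 0, 0, 0],
    [0, -1, 0, 0, 0, 0],
    [0, 0, 0, 0, 0, 0]
  ]
}}

```text
clock: 21.32
position: [0.5863, -0.0035, 0.0503]
ee_rot: [-2.208, -2.232, -0.007]
force: [-0.5, 9.9, 0.8]
width: 0.113
gripper_force: 5.3
```

Request:
{"op": "step_arm", "data": {
  "steps": [
    [0, -2, 0, 0, 0, 0],
    [0, -2, 0, 0, 0, 0],
    [0, -2, 0, 0, 0, 0],
    [0, 0, 0, 0, 0, 0]
  ]
}}

```text
clock: 21.65
position: [0.5863, -0.0097, 0.0502]
ee_rot: [-2.209, -2.232, -0.006]
force: [0.4, 10.3, 0.3]
width: 0.113
gripper_force: 5.0
```

Request:
{"op": "step_arm", "data": {
  "steps": [
    [0, -2, 0, 0, 0, 0],
    [0, -2, 0, 0, 0, 0],
    [0, -2, 0, 0, 0, 0],
    [0, 0, 0, 0, 0, 0]
  ]
}}

```text
clock: 21.98
position: [0.5863, -0.0157, 0.0503]
ee_rot: [-2.209, -2.232, -0.006]
force: [-0.6, 10.0, -1.0]
width: 0.111
gripper_force: 5.0
```

Request:
{"op": "step_arm", "data": {
  "steps": [
    [0, 4, 0, 0, 0, 0],
    [0, 8, 5, 0, 0, 0],
    [0, 0, 20, 0, 0, 0],
    [0, 0, 35, 0, 0, 0],
    [0, 0, 40, 0, 0, 0],
    [0, 0, 40, 0, 0, 0],
    [0, 15, 40, 0, 0, 0],
    [0, 25, 20, 0, 0, 0],
    [0, 25, 0, 0, 0, 0],
    [0, 10, 0, 0, 0, 0],
    [0, 0, 0, 0, 0, 0],
    [0, 0, 0, 0, 0, 0],
    [0, 0, 0, 0, 0, 0]
  ]
}}

```text
clock: 23.07
position: [0.586, 0.0662, 0.2479]
ee_rot: [2.213, 2.229, -0.002]
force: [0.8, 0.8, -0.4]
width: 0.112
gripper_force: 0.0
```

```bash
python3 a.py 90.4
python3 - <<'E'
from h import *
np.set_printoptions(precision=4,suppress=True,linewidth=200)
c,im=grab('wrist','w6'); np.save('c6.npy',c,allow_pickle=True)
b=im[:,:,::-1]; h=cv2.cvtColor(b,cv2.COLOR_BGR2HSV); H,S,V=[h[:,:,i].astype(int) for i in range(3)]
def comp(m,lo=60):
    n,l,s,ce=cv2.connectedComponentsWithStats(m.astype(np.uint8)); return sorted([(s[i].tolist(),ce[i].round(1).tolist()) for i in range(1,n) if s[i][4]>lo],key=lambda t:-t[0][4])[:6]
print('brown',comp((S>110)&((H<12)|(H>172)))); m=(S<60)&(V>125); print('pale',comp(m))
n,l,s,ce=cv2.connectedComponentsWithStats(m.astype(np.uint8)); k=1+np.argmax(s[1:,4]); x,y,w,hh,_=s[k]
a=b[y-40:y+hh+40,x-40:x+w+60]; cv2.imwrite('pics/w6b.png',cv2.resize(a,None,fx=3,fy=3,interpolation=cv2.INTER_CUBIC)); print(x,y,a.shape)
E
```

```text
t 23.0667 p [0.586  0.0662 0.2479] x [-0.007  1.    -0.002] z [-0.001 -0.002 -1.   ] F [ 0.8  0.8 -0.4] w 0.112 gf 0.0 q [ 0.39  0.51 -0.88  1.58  0.41  1.25 -0.56]
rot needed [ 0.0016 -0.0005 -0.0004] tray xyz mm [ -5.  137.7 202.9]
brown [([245, 183, 24, 30, 412], [256.2, 198.6])]
pale [([0, 354, 359, 30, 8223], [181.1, 370.6]), ([17, 70, 57, 82, 1073], [41.3, 102.8]), ([278, 154, 30, 73, 766], [295.8, 195.9]), ([235, 289, 38, 29, 715], [253.4, 303.4]), ([228, 221, 11, 36, 239], [232.3, 237.6]), ([391, 236, 25, 20, 229], [405.3, 243.9])]Traceback (most recent call last):
  File "<stdin>", line 9, in <module>
cv2.error: OpenCV(4.12.0) /io/opencv/modules/imgproc/src/resize.cpp:4208: error: (-215:Assertion failed) !ssize.empty() in function 'resize'
```

Request:
{"op": "step_arm", "data": {
  "steps": [
    [-7, -11, 0, 0, 0, -0.112],
    [-7, -11, 0, 0, 0, -0.112],
    [-7, -11, 0, 0, 0, -0.112],
    [-7, -11, 0, 0, 0, -0.112],
    [-7, -11, 0, 0, 0, -0.112],
    [-7, -11, 0, 0, 0, -0.112],
    [-7, -11, 0, 0, 0, -0.112],
    [-7, -11, 0, 0, 0, -0.112],
    [-7, -11, -10, 0, 0, -0.112],
    [-7, -11, -10, 0, 0, -0.112],
    [-7, -11, -10, 0, 0, -0.112],
    [-6, -11, -20, 0, 0, -0.112],
    [-3, -11, -20, 0, 0, -0.112],
    [0, -11, -20, 0, 0, -0.112],
    [0, 0, -25, 0, 0, 0],
    [0, 0, -25, 0, 0, 0],
    [0, 0, -25, 0, 0, 0],
    [0, 0, -20, 0, 0, 0],
    [0, 0, 0, 0, 0, 0],
    [0, 0, 0, 0, 0, 0]
  ],
  "gripper": 0.65
}}

```text
clock: 24.78
position: [0.4991, -0.0867, 0.0631]
ee_rot: [3.141, 0.017, -0.004]
force: [0.6, -0.6, 0.9]
width: 0.648
gripper_force: 0.0
```

```bash
python3 a.py 0.4
python3 - <<'E'
from h import *
c=np.load('c6.npy',allow_pickle=True).item(); im=cv2.imread('pics/w6.png'); print(onz(c,[(256.2,195)],.093)); print(im[183:216:1,256,2], im[195,240:275,2])
E
```

```text
t 24.7833 p [ 0.4991 -0.0867  0.0631] x [ 1.     0.011 -0.003] z [-0.003 -0.001 -1.   ] F [ 0.6 -0.6  0.9] w 0.648 gf 0.0 q [ 0.41  0.5  -0.46  2.    0.33  0.71 -1.82]
rot needed [ 0.0007 -0.0028 -0.0036] tray xyz mm [-91.9 -15.2  18.1]
[[0.58942002 0.05074402 0.093     ]]
[66 50 54 56 57 60 71 75 77 80 88 90 90 87 80 83 77 80 79 76 79 82 81 83
 88 90 92 84 65 55 73 86 85] [121 122 123 118  71  52  67  64  75  75  78  84  82  82  84  88  90  90
  89  92  85  82  79  74  77  73  69  63  67 105 123 119 121 121 120]
```

Request:
{"op": "step_arm", "data": {
  "steps": [
    [4, 0, -6, 0, -0.003, -0.004],
    [6, 0, -6, 0, 0, 0],
    [8, 0, -1, 0, 0, 0],
    [8, 0, 0, 0, 0, 0],
    [8, 0, 0, 0, 0, 0],
    [5, 0, 0, 0, 0, 0],
    [4, 0, 0, 0, 0, 0],
    [2, 0, 0, 0, 0, 0],
    [0, 0, 0, 0, 0, 0]
  ]
}}

```text
clock: 25.53
position: [0.5456, -0.0858, 0.0508]
ee_rot: [3.141, 0.012, 0.005]
force: [0.4, 0.8, -1.0]
width: 0.652
gripper_force: 0.0
```

Request:
{"op": "step_arm", "data": {
  "steps": [
    [1, 0, 0, 0, 0, 0],
    [1, 0, 0, 0, 0, 0],
    [0, 0, 0, 0, 0, 0]
  ]
}}

```text
clock: 25.78
position: [0.5462, -0.0859, 0.0506]
ee_rot: [3.141, 0.012, 0.002]
force: [-3.2, 0.4, 0.5]
width: 0.652
gripper_force: 1.4
```

```bash
python3 a.py 0.4
```

```text
t 25.7833 p [ 0.5462 -0.0859  0.0506] x [1.    0.008 0.001] z [ 0.001 -0.001 -1.   ] F [-3.2  0.4  0.5] w 0.652 gf 1.4252802729606628 q [ 0.37  0.57 -0.44  1.91  0.35  0.74 -1.83]
rot needed [ 0.001   0.0014 -0.0008] tray xyz mm [-44.8 -14.4   5.6]
```

Request:
{"op": "step_arm", "data": {
  "steps": [
    [2, 0, 0, 0, 0, 0],
    [2, 0, 0, 0, 0, 0],
    [0, 0, 0, 0, 0, 0]
  ]
}}

```text
clock: 26.03
position: [0.5463, -0.086, 0.0498]
ee_rot: [3.14, 0.011, -0.009]
force: [-15.2, 1.5, 8.5]
width: 0.652
gripper_force: 7.6
```

Request:
{"op": "step_arm", "data": {
  "steps": [
    [-8, 0, 0, 0, 0, 0],
    [-12, 0, 0, 0, 0, 0],
    [-12, 0, 5, 0, 0, 0],
    [-10, 0, 25, 0, 0, 0],
    [0, 0, 40, 0, 0, 0],
    [0, 0, 40, 0, 0, 0.112],
    [4, 6, 40, 0, 0, 0.112],
    [8, 6, 40, 0, 0, 0.112],
    [8, 6, 30, 0, 0, 0.112],
    [8, 6, 20, 0, 0, 0.112],
    [8, 6, 0, 0, 0, 0.112],
    [8, 6, 0, 0, 0, 0.112],
    [8, 6, 0, 0, 0, 0.112],
    [6, 4, 0, 0, 0, 0.112],
    [6, 4, 0, 0, 0, 0.112],
    [6, 4, 0, 0, 0, 0.112],
    [6, 4, 0, 0, 0, 0.112],
    [4, 4, 0, 0, 0, 0.112],
    [0, 0, 0, 0, 0, 0.112],
    [0, 0, 0, 0, 0, 0]
  ],
  "gripper": 0.8
}}

```text
clock: 27.7
position: [0.589, -0.0237, 0.2909]
ee_rot: [-2.209, -2.232, -0.005]
force: [-0.6, -0.7, 0.3]
width: 0.8
gripper_force: 0.0
```

Request:
{"op": "step_arm", "data": {
  "steps": [
    [0, 0, 3, -0.08, 0, 0],
    [0, 0, 3, -0.08, 0, 0],
    [0, 0, 3, -0.08, 0, 0],
    [0, 0, 3, -0.08, 0, 0],
    [0, 0, 3, -0.08, 0, 0],
    [0, 0, 0, 0, 0, 0],
    [0, 0, 0, 0, 0, 0],
    [0, 0, 0, 0, 0, 0]
  ]
}}

```text
clock: 28.37
position: [0.5891, -0.0246, 0.3059]
ee_rot: [2.002, 2.007, -0.401]
force: [-0.5, -0.6, 0.3]
width: 0.802
gripper_force: 0.0
```

Run:
```python
from h import *
np.set_printoptions(precision=4,suppress=True,linewidth=200)
s,R=st()
c,im=grab('wrist','w7'); np.save('c7.npy',c,allow_pickle=True)
a=im[60:240,150:370,::-1]; cv2.imwrite('pics/w7b.png',cv2.resize(a,None,fx=3.3,fy=3.3,interpolation=cv2.INTER_CUBIC))
```

```text
t 28.3667 p [ 0.5891 -0.0246  0.3059] x [-0.002  0.923 -0.385] z [ 0.001 -0.385 -0.923] F [-0.5 -0.6  0.3] w 0.802 gf 0.0 q [ 0.23  0.47 -0.77  1.51  0.66  1.52 -0.63]
```

View pics/w7b.png

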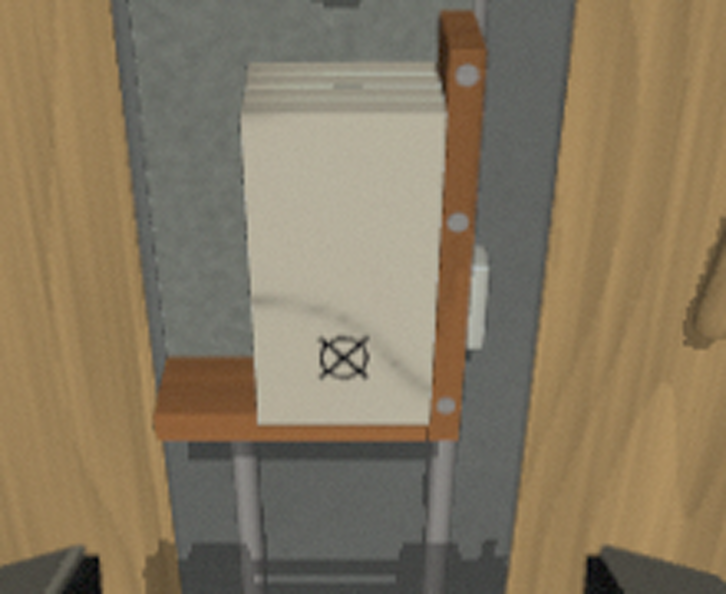

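The crop shows a square pile against the far fence at column ~440 and the end fence at row ~424. The cross is at (344,358), and the blanks' ends are stacked evenly.

Run:
```python
from h import *
np.set_printoptions(precision=4,suppress=True,linewidth=200)
c=np.load('c7.npy',allow_pickle=True).item(); f=lambda p,z:onz(c,np.array(p)/3.3+[150,60],z)
m=f([(344,358)],.093)[0]; e=f([(160,440),(455,439)],.087); print('mark',m,'outer end',e,'d (42?)',m[1]-e[:,1].mean())
print('far outer',f([(484,60),(460,420)],.087)); print('marked corners',f([(244,112),(444,110),(430,423),(258,424)],.093))
print('back edges of c,b,a tops L/R', f([(245,96),(443,94)],.081),f([(246,81),(442,80)],.069),f([(248,65),(440,65)],.057))
im=cv2.imread('pics/w7.png'); g=cv2.cvtColor(im,cv2.COLOR_BGR2GRAY).astype(int)
print(g[76:98,[235,245,265,275]].T)
sub=g[155:182,240:270]; ys,xs=np.nonzero(sub<90); print('cross ctr',xs.mean()+240,ys.mean()+155,len(xs),onz(c,[(xs.mean()+240,ys.mean()+155)],.093))
```

```text
mark [ 0.591  -0.1179  0.093 ] outer end [[ 0.5207 -0.1595  0.087 ]
 [ 0.6337 -0.1587  0.087 ]] d (42?) 0.04110673969190522
far outer [[ 0.6334 -0.0126  0.087 ]
 [ 0.635  -0.1496  0.087 ]]
marked corners [[ 0.5598 -0.0273  0.093 ]
 [ 0.6215 -0.0264  0.093 ]
 [ 0.6231 -0.1466  0.093 ]
 [ 0.5592 -0.1473  0.093 ]]
back edges of c,b,a tops L/R [[ 0.5592 -0.0266  0.081 ]
 [ 0.622  -0.0257  0.081 ]] [[ 0.5588 -0.0259  0.069 ]
 [ 0.6226 -0.0254  0.069 ]] [[ 0.5586 -0.0246  0.057 ]
 [ 0.6227 -0.0244  0.057 ]]
[[113 110 114 139 138 142 152 140 139 150 161 139 142 146 151 142 140 137 160 168 173 172]
 [109 107 115 143 147 148 160 142 145 155 161 143 143 154 153 144 143 145 163 175 175 174]
 [115 116 124 142 145 151 165 144 144 153 153 142 147 156 155 144 144 142 166 176 175 175]
 [111 114 120 144 144 153 166 144 146 153 157 146 144 157 155 144 144 151 164 175 174 175]]
cross ctr 253.30612244897958 167.51020408163265 49 [[ 0.5899 -0.1166  0.093 ]]
```

Request:
{"op": "step_arm", "data": {
  "steps": [
    [0, 11, -10, 0.067, 0, 0],
    [0, 11, -10, 0.067, 0, 0],
    [0, 11, -10, 0.067, 0, 0],
    [0, 11, -10, 0.067, 0, 0],
    [0, 11, -10, 0.067, 0, 0],
    [0, 11, -10, 0.061, 0, 0],
    [0, 1, -30, 0, 0, 0],
    [0, 0, -35, 0, 0, 0],
    [0, 0, -30, 0, 0, 0],
    [0, 0, -20, 0, 0, 0],
    [0, 0, 0, 0, 0, 0],
    [0, 0, 0, 0, 0, 0]
  ],
  "gripper": 0.5
}}

```text
clock: 29.42
position: [0.589, 0.0415, 0.1306]
ee_rot: [-2.22, -2.223, 0.001]
force: [0.4, -0.7, -0.2]
width: 0.496
gripper_force: 0.0
```

```bash
python3 a.py 90.4
```

```text
t 29.4167 p [0.589  0.0415 0.1306] x [-0.002  1.    -0.   ] z [-0. -0. -1.] F [ 0.4 -0.7 -0.2] w 0.496 gf 0.0 q [ 0.39  0.62 -0.82  1.72  0.51  1.03 -0.61]
rot needed [ 0.0004 -0.0005  0.0053] tray xyz mm [ -2.  113.   85.6]
```

Request:
{"op": "step_arm", "data": {
  "steps": [
    [1, 1, -20, 0, 0, 0.005],
    [0, 0, -20, 0, 0, 0],
    [0, 0, -18, 0, 0, 0],
    [0, 0, -10, 0, 0, 0],
    [0, 0, -4, 0, 0, 0],
    [0, 0, 0, 0, 0, 0]
  ]
}}

```text
clock: 29.92
position: [0.5906, 0.0439, 0.0594]
ee_rot: [2.21, 2.23, 0.001]
force: [-0.1, 0.4, 0.2]
width: 0.5
gripper_force: 0.0
```

Request:
{"op": "step_arm", "data": {
  "steps": [
    [0, 0, 0, 0, 0, 0],
    [0, 0, 0, 0, 0, 0],
    [0, 0, 0, 0, 0, 0],
    [0, 0, 0, 0, 0, 0],
    [0, 0, 0, 0, 0, 0],
    [0, 0, 0, 0, 0, 0]
  ],
  "gripper": 0.1,
  "force": 30
}}

```text
clock: 30.42
position: [0.5892, 0.0443, 0.0595]
ee_rot: [2.21, 2.232, -0.002]
force: [-6.3, -0.7, 6.6]
width: 0.27
gripper_force: 30.0
```

```bash
python3 a.py 90.4
```

```text
t 30.4167 p [0.5892 0.0443 0.0595] x [-0.01   1.    -0.002] z [-0.    -0.002 -1.   ] F [-6.3 -0.7  6.6] w 0.27 gf 30.001371782273054 q [ 0.34  0.7  -0.76  1.78  0.6   0.91 -0.68]
rot needed [ 0.0016 -0.0004 -0.0032] tray xyz mm [ -1.8 115.8  14.5]
```

Request:
{"op": "step_arm", "data": {
  "steps": [
    [0, -2, 0, 0, 0, 0],
    [0, -4, 0, 0, 0, 0],
    [0, -7, 0, 0, 0, 0],
    [0, -9, 0, 0, 0, 0],
    [0, -10, 0, 0, 0, 0],
    [0.2, -10, 0, 0, 0, 0],
    [0.2, -10, 0, 0, 0, 0],
    [0.2, -10, 0, 0, 0, 0],
    [0.2, -10, 0, 0, 0, 0],
    [0, -10, 0, 0, 0, 0],
    [0, -10, 0, 0, 0, 0],
    [0, -9, 0, 0, 0, 0],
    [0, -8, 0, 0, 0, 0],
    [0, -6, 0, 0, 0, 0],
    [0, -4, 0, 0, 0, 0],
    [0, -3, 0, 0, 0, 0],
    [0, -2, 0, 0, 0, 0],
    [0, 0, 0, 0, 0, 0],
    [0, 0, 0, 0, 0, 0]
  ]
}}

```text
clock: 32.0
position: [0.5896, -0.076, 0.0595]
ee_rot: [-2.205, -2.234, -0.002]
force: [-7.8, 9.7, 5.8]
width: 0.273
gripper_force: 30.0
```

```bash
python3 a.py 90.4
python3 - <<'E'
from h import *
np.set_printoptions(precision=4,suppress=True,linewidth=200)
for n in('wrist','scene','top'):
    c,im=grab(n,n[0]+'8'); np.save(n[0]+'8.npy',c,allow_pickle=True); print(n,proj(c,[[.5915,-.24,.093],[.592,-.2507,.108],[.59,-.08,.093]]))
E
```

```text
t 32.0 p [ 0.5896 -0.076   0.0595] x [-0.013  1.     0.003] z [-0.001  0.003 -1.   ] F [-7.8  9.7  5.8] w 0.273 gf 30.00103966332972 q [ 0.55  0.7  -0.77  1.77  0.6   0.92 -0.47]
rot needed [-0.0028 -0.0009 -0.0057] tray xyz mm [-1.4 -4.5 14.5]
wrist [[251.8481 517.4627]
 [252.4067 551.3176]
 [252.6808 286.2628]]
scene [[200.7967 282.9562]
 [197.0808 283.9009]
 [245.6775 245.6486]]
top [[345.0738 144.9315]
 [350.6316 143.7521]
 [284.6928 143.8302]]
```

Request:
{"op": "step_arm", "data": {
  "steps": [
    [0, -2, 0, 0, 0, 0],
    [0, -3, 0, 0, 0, 0],
    [0, -3, 0, 0, 0, 0],
    [0, -3, 0, 0, 0, 0],
    [0, -2, 0, 0, 0, 0],
    [0, 0, 0, 0, 0, 0],
    [0, 0, 0, 0, 0, 0]
  ]
}}

```text
clock: 32.73
position: [0.5896, -0.0888, 0.0595]
ee_rot: [-2.205, -2.234, -0.002]
force: [-6.7, 9.7, 6.5]
width: 0.27
gripper_force: 30.0
```

Request:
{"op": "step_arm", "data": {
  "steps": [
    [0, 0, 0, 0, 0, 0],
    [0, 0, 0, 0, 0, 0],
    [0, 0, 0, 0, 0, 0],
    [0, 0, 0, 0, 0, 0],
    [0, 0, 0, 0, 0, 0]
  ],
  "gripper": 0.5
}}

```text
clock: 33.15
position: [0.5911, -0.0933, 0.0589]
ee_rot: [2.21, 2.23, -0.0]
force: [0.8, 0.5, 0.0]
width: 0.493
gripper_force: 0.0
```

Request:
{"op": "step_arm", "data": {
  "steps": [
    [0, 0, 20, 0, 0, 0],
    [0, 0, 30, 0, 0, 0],
    [0, 5, 35, 0, 0, 0],
    [0, 10, 35, 0, 0, 0],
    [0, 15, 35, -0.08, 0, 0],
    [0, 15, 35, -0.08, 0, 0],
    [0, 15, 35, -0.08, 0, 0],
    [0, 15, 20, -0.08, 0, 0],
    [0, 0, 0, -0.08, 0, 0],
    [0, 0, 0, -0.08, 0, 0],
    [0, 0, 0, -0.08, 0, 0],
    [0, 0, 0, 0, 0, 0],
    [0, 0, 0, 0, 0, 0],
    [0, 0, 0, 0, 0, 0]
  ],
  "gripper": 0.9
}}

```text
clock: 34.32
position: [0.5911, -0.0185, 0.3038]
ee_rot: [1.897, 1.914, -0.549]
force: [0.2, -0.5, 0.6]
width: 0.896
gripper_force: 0.0
```

Run:
```python
from h import *
np.set_printoptions(precision=4,suppress=True,linewidth=250)
s,R=st()
c,im=grab('wrist','w9'); np.save('c9.npy',c,allow_pickle=True)
q=proj(c,[[.592,-.2507,.093],[.592,-.2507,.108],[.592,-.2507,.125],[.592,-.28,.093]]); print(q)
u,v=q[0].round().astype(int); g=cv2.cvtColor(im,cv2.COLOR_RGB2GRAY)
print(u,v); print(g[v-16:v+26,u-15:u+16])
```

```text
t 34.3167 p [ 0.5911 -0.0185  0.3038] x [-0.009  0.848 -0.53 ] z [ 0.    -0.53  -0.848] F [ 0.2 -0.5  0.6] w 0.896 gf 0.0 q [ 0.1   0.51 -0.73  1.52  0.77  1.62 -0.73]
[[252.7958 215.1164]
 [252.74   223.3691]
 [252.6739 233.151 ]
 [252.6595 227.5764]]
253 215
[[118 120 120 ... 128 177 173]
 [122 120 118 ... 122 158 175]
 [119 121 118 ... 120 125 154]
 ...
 [ 69  66  68 ...  53  58  64]
 [ 70  66  70 ...  64  67  68]
 [ 71  68  70 ...  71  72  70]]
```

Run:
```python
import cv2,numpy as np
g=cv2.imread('pics/w9.png',0)
for r in range(190,242): print(r,' '.join('%3d'%v for v in g[r,226:280]))
```

```text
190  78  77  94 118 117 119 121 120 119 120 119 118 119 120 120 117 118 117 120 120 121 121 119 118 119 118 122 117 120 119 119 119 119 116 118 120 118 121 118 119 118 118 120 120 120 120 119 120 120 118 114  66  68  73
191  74  79  94 117 121 117 118 122 119 118 118 120 118 119 118 119 118 120 119 117 118 120 119 119 120 117 117 118 119 119 118 118 118 117 118 120 119 122 117 119 122 119 118 120 119 119 120 121 119 119  98  66  64  66
192  80  80  86 120 120 120 119 119 116 118 120 118 118 118 120 121 119 118 117 119 118 118 121 118 118 118 118 116 118 119 119 118 119 118 117 117 119 116 118 116 120 120 120 118 120 122 119 121 117 119  94  68  63  67
193  81  80  85 118 117 122 119 119 118 121 120 117 119 120 119 115 119 120 119 116 120 117 119 119 122 121 121 119 121 120 117 118 120 122 119 118 118 118 117 120 121 118 117 118 119 120 118 119 119 116  92  70  66  67
194  74  79  78 119 120 117 120 118 117 118 120 118 116 117 119 121 119 119 120 120 119 118 116 120 118 122 118 121 118 118 120 120 119 118 120 120 121 118 118 118 115 117 120 120 119 118 120 118 121 119  82  65  64  62

[... 9639 characters left out ...]
  70  67  65  67  66  67  70  66  67  62
239  67  67  69  67  66  67  66  67  70  67  67  67  70  65  69  68  71  68  69  67  70  71  69  67  72  78  80  77  67  70  65  72  67  67  70  67  51  46  50  53  63  67  68  70  67  67  69  69  66  66  69  68  66  67
240  64  66  67  67  66  64  67  68  71  68  70  66  71  67  70  70  67  68  63  65  67  70  68  72  71  79  79  76  68  67  65  71  66  66  66  63  52  52  54  59  70  71  69  65  70  71  68  68  67  66  67  66  68  67
241  66  69  66  67  68  67  68  67  65  66  68  70  69  70  67  69  71  65  67  68  71  68  69  69  63  68  68  70  60  68  70  68  66  69  68  68  51  52  57  67  70  68  70  68  66  69  69  64  70  69  63  70  68  67
```

Run:
```python
from h import *
np.set_printoptions(precision=4,suppress=True,linewidth=200)
c=np.load('c9.npy',allow_pickle=True).item(); im=cv2.imread('pics/w9.png'); h=cv2.cvtColor(im,cv2.COLOR_BGR2HSV); g=cv2.cvtColor(im,cv2.COLOR_BGR2GRAY)
print('sat rows 224-240 col 240',h[224:240,240,1]); 
m=onz(c,[(252.3,215.2)],.093)[0]; t=onz(c,[(252.2,222.7)],.108)[0]; print('mark',m,'tip',t,'d mm',(m-t)*1e3)
for z,n in((.093,'marked'),(.081,'c'),(.069,'b'),(.057,'a')): 
    q=proj(c,[[.56,m[1]+.09,z],[.622,m[1]+.09,z]]); print(n,'expected back edge px',q)
r0=int(proj(c,[[.59,m[1]+.09,.045]])[0,1])
print(r0,g[r0-8:r0+26,[225,240,255,268]].T)
print('sat right side row 150',h[150,265:300,1],g[150,265:300])
```

```text
sat rows 224-240 col 240 [ 38  33  35  45  85 107   8   4   7   7  21  11   8   7   7  11]
mark [ 0.5913 -0.2509  0.093 ] tip [ 0.5912 -0.2492  0.108 ] d mm [  0.0569  -1.7015 -15.    ]
marked expected back edge px [[227.4977 168.7198]
 [277.4839 169.1597]]
c expected back edge px [[228.0401 162.2826]
 [277.0535 162.7164]]
b expected back edge px [[228.5633 156.0936]
 [276.638  156.5214]]
a expected back edge px [[229.0683 150.1398]
 [276.2367 150.5618]]
144 [[112 113 110 112 113 114 114 114 109 112 114 116 116 114 111 118 115 114 115 117 119 117 113 116 115 117 116 115 112 109 114 116 113 112]
 [113 109 116 119 109 113 114 114 127 155 157 155 153 160 171 161 156 156 155 163 168 162 157 157 155 153 154 160 157 156 155 156 175 185]
 [113 112 112 112 113 113 111 112 130 155 156 157 156 164 171 163 158 158 158 158 160 156 158 157 158 155 162 166 156 159 158 158 173 185]
 [114 115 116 115 111 113 114 114 130 154 155 158 158 164 166 158 157 158 160 159 162 166 158 157 159 157 151 158 156 156 159 160 171 178]]
sat right side row 150 [ 26  24  24  24  24  23  24  22  25  22  23  32 150 151 156 147 151 151 148 147 140 146 132  60   3  10   8  10   2  10   3   7   7   7   8] [167 168 165 166 165 164 168 170 171 170 167 136  47  53  83  88  87  88  87  88  90  88  89  88 102 101 101 102 103 101 101 102 102 103 100]
```

```bash
python3 -c "
from cell import job; print(job.sign_off())"
```

```text
the job is handed in; nothing more can be done
None
```

I handed the job in: the four blanks sit flush against both fences, and the cross is about 1.7 mm (measured, limit 4 mm) from directly under the bit tip, with the arm clear; the hand-in returned no verdict.

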